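# Pin the antennas of the teaching rig from the pin case

### The arm

A 6-joint arm with a two-finger parallel gripper is mounted at the origin on the work surface. World frame = base frame: x ahead of the robot, y to its left, z up, the work surface at z = 0. Lengths are in m, angles in rad, forces in N, time in s.
With the tool pointing down it reaches from about 0.325 to 0.9 m from the base axis. Payload 6.1 kg.
Tool frame: the origin (TCP) lies midway between the tips of the shut fingers; the grasp point (between the pads) lies 19 mm behind it (ctrl.hold_point_z is the x of the grasp point in the tool frame, in m); x points along the fingers, z is the direction in which the jaws open and shut, and the axes are right-handed (so a half turn about x gives the same grasp; the last joint's range is limited). The gripper opens to 85 mm and grips with 20 to 120 N. Pads are 22 mm wide; open, the fingers measure 114 mm over their backs; the gripper's body (76 mm by 85 mm) begins 54 mm behind the grasp point. The pads swing forward as they close: fully open they stand 13 mm farther back than shut.
Start: joints at [1.2, 0.22, 1.526, -0, 1.395, -0.126], TCP at [0.151, 0.606, 0.231] pointing down, gripper open.
Joint ranges: [-2.98, 2.98], [-0.91, 2.08], [0.09, 2.57], [-1.24, 4.39], [0.2, 2.65], [-2.68, 2.68]. Speed limits (rad/s): [2.57, 2.57, 3.01, 3.14, 3.14, 3.14].

### API

Orientations are given as a unit quaternion [w, x, y, z].
In Python, from cell import ctrl gives the robot as it stands. The module is installed in compiled form; this text tells all that it offers.
- The arm moves only by the tool move_arm, never from a script. Its argument "commands" is a list of rows, each a list of 7 numbers: the shift along the tool's x, y, z each as a share of 100 cm, from -1 to 1, then the turn, a rotation vector about the tool's x, y, z each as a share of 0.5 rad, from -1 to 1, then the opening, from 0 (shut) to 1 (fully open). A call has 1 to 20 rows; each row shifts and turns the commanded pose from where the row before left it, along the tool's axes as they then stand; what a row does not reach is not made up. A row lasts 1/10 s, in which the tool goes at most 50 mm and 8.59 degrees, less where a joint would pass 70% of its speed; a pose out of reach is approached as far as the arm can. A call with a number of a shift or a turn outside -1 to 1 is refused whole. A call with a gripper value outside its range is refused whole. The fingers move at their own pace and stop on an object; "squeeze" is the grip in N (left out, the last holds). Time passes only in rows, so rows that do not move let the fingers close. It gives the time, the measured TCP pose, the force and the opening at its end, in the units of the state.
- ctrl.sense(): the state, without advancing time (a new reading comes with each control period).
- ctrl.read_camera(name): name is "side" or "top"; returns (picture, depth): 400x640x3 uint8, red, green, blue; 400x640 float32, m along the optical axis (not along the pixel's ray), 0 where there is no reading.
- ctrl.get_calibration(name): a dict with "fovy" (degrees; the focal length in pixels is half the picture's height over the tangent of half this angle, whatever the lens; pixels are square), "cx", "cy" (the principal point, pixels), "k1" (the pictures are not rectified: a ray, as slopes to the right and down, at radius r is drawn at 1 + k1 r^2 times it, then the intrinsics apply), "origin" and "attitude" of the camera in the world. Camera axes: x right, y down, z forward; pixel columns grow to the right and rows downward; lengths in m; the calibration is good to about 2 mm. A picture is of the moment at which its call begins. get_calibration takes no time and is no camera call.
- ctrl.finish_job(): hands the job in, once; it reports no verdict.
The state is a dict: "t": time; "joint_pos": joint angles; "dq": joint speeds; "joint_efforts": joint torques, N m; "tool_pos": TCP position; "orientation": TCP orientation; "wrist_force": force on the tool from outside, world axes, zero at the start; "ft_torque": the same for the moment, N m; "grip_width": finger opening in m.
Only numpy, scipy, OpenCV 4.12 (cv2) and the standard library are available. Lean on these libraries where they do the work, as an engineer would, in place of code of your own. Each camera call takes 0.05 s, during which the arm holds its last target.

### The job

Get the antenna rig ready for class: take the lid off the pin case and lay it flat on the bench, then in every socket that holds an antenna, turn the loose antenna in place until the cross-hole in its bushing lines up with the socket's, and push one locking pin from the case through it, fully home until the knob meets the socket (from either side). Leave any spare pin in the case, and when all the antennas are pinned set the lid squarely back on the case, its lip down inside and its rim flush all round. Do not lift the antennas out of their sockets, and leave the other things on the bench alone.

Things in the scene. Friction and masses are not known exactly. Their poses are not given: they have to be found in the camera images.
- rig: Antenna rig, fixed: white base plate 330 x 90 x 10 mm with three upright octagonal aluminium sockets in a row along its x, at -115 (a), 0 (b) and +115 mm (c). Sockets are 65 mm across outside, top 68 mm above the bench, bore 45 mm wide, each with a cross-hole through both walls along the rig's y. Origin: centre of the underside; z up.
- socket_a (a point): Middle of socket a: on its axis, at its cross-hole's height, 44 mm above the bench. Axes as the rig's. The cross-hole along y is 18.6 mm wide at the bore, flaring outwards, and 19 mm high; its outer faces are 32.5 mm from the axis.
- socket_b (a point): Middle of socket b: on its axis, at its cross-hole's height, 44 mm above the bench. Axes as the rig's. The cross-hole along y is 18.6 mm wide at the bore, flaring outwards, and 19 mm high; its outer faces are 32.5 mm from the axis.
- socket_c (a point): Middle of socket c: on its axis, at its cross-hole's height, 44 mm above the bench. Axes as the rig's. The cross-hole along y is 18.6 mm wide at the bore, flaring outwards, and 19 mm high; its outer faces are 32.5 mm from the axis.
- antenna_a: Antenna in socket a (None if the socket is empty): brass bushing 41 mm across, 60 mm high, standing loose on the socket floor 10 mm above the bench, turning freely; on it an upright panel 58 wide (x) x 14 thick (y) x 42 mm high, top 112 mm above the bench. Cross-hole along its y (square to the panel's face); the pin passes within 0.1 rad. Origin: centre of the underside.
- antenna_b: Antenna in socket b (None if the socket is empty): brass bushing 41 mm across, 60 mm high, standing loose on the socket floor 10 mm above the bench, turning freely; on it an upright panel 58 wide (x) x 14 thick (y) x 42 mm high, top 112 mm above the bench. Cross-hole along its y (square to the panel's face); the pin passes within 0.1 rad. Origin: centre of the underside.
- antenna_c: Antenna in socket c (None if the socket is empty): brass bushing 41 mm across, 60 mm high, standing loose on the socket floor 10 mm above the bench, turning freely; on it an upright panel 58 wide (x) x 14 thick (y) x 42 mm high, top 112 mm above the bench. Cross-hole along its y (square to the panel's face); the pin passes within 0.1 rad. Origin: centre of the underside.
- antenna_a_hole (a point): Middle of antenna a's cross-hole (19 mm wide and high, through the whole bushing along the antenna's y, same from both sides), on its axis 34 mm above its underside.
- antenna_b_hole (a point): Middle of antenna b's cross-hole (19 mm wide and high, through the whole bushing along the antenna's y, same from both sides), on its axis 34 mm above its underside.
- antenna_c_hole (a point): Middle of antenna c's cross-hole (19 mm wide and high, through the whole bushing along the antenna's y, same from both sides), on its axis 34 mm above its underside.
- pin_a: Locking pin (three alike): dark steel knob 34 mm long (x), 28 x 28 mm square, with a 14 mm round-nosed shaft to +x. Origin: knob centre, on the axis; shoulder 17 mm and tip 95 mm from it. Heavy knob: it lies level on any side of the knob, axis 14 mm up. Starts in the closed case, knob 40 mm from its middle on the -y side, tip to the case's +y. 0.12 kg.
- pin_b: Locking pin (three alike): dark steel knob 34 mm long (x), 28 x 28 mm square, with a 14 mm round-nosed shaft to +x. Origin: knob centre, on the axis; shoulder 17 mm and tip 95 mm from it. Heavy knob: it lies level on any side of the knob, axis 14 mm up. Starts in the closed case, knob 40 mm from its middle on the -y side, tip to the case's +y. 0.12 kg.
- pin_c: Locking pin (three alike): dark steel knob 34 mm long (x), 28 x 28 mm square, with a 14 mm round-nosed shaft to +x. Origin: knob centre, on the axis; shoulder 17 mm and tip 95 mm from it. Heavy knob: it lies level on any side of the knob, axis 14 mm up. Starts in the closed case, knob 40 mm from its middle on the -y side, tip to the case's +y. 0.12 kg.
- pin_a_mid (a point): Point on the pin's axis 50.5 mm from the knob's centre towards the tip; it lies at the middle of the cross-hole when the pin is home (knob against the socket).
- pin_b_mid (a point): Point on the pin's axis 50.5 mm from the knob's centre towards the tip; it lies at the middle of the cross-hole when the pin is home (knob against the socket).
- pin_c_mid (a point): Point on the pin's axis 50.5 mm from the knob's centre towards the tip; it lies at the middle of the cross-hole when the pin is home (knob against the socket).
- case: Open black pin case, fixed: 220 (x) x 140 (y) x 48 mm high outside, walls and floor 5 mm. Origin: centre of the underside; z up.
- lid: Loose translucent whitish lid: plate 220 x 140 x 8 mm, under it a lip 202 x 122 x 8 mm (4 mm play all round in the case), on top a black bar grip 90 (x) x 20 (y) x 30 mm high. Origin: centre of the lip's underside; grip 16 to 46 mm above it. Seated, the origin is 40 mm above the case's. Starts closed on the case; either way round will do. 0.3 kg.
- screwdriver: Bystander: loose screwdriver 180 mm long on the bench.
- power_pack: Bystander: loose black power pack 60 x 90 x 45 mm. Origin: centre of the underside.
- parts_tray: Bystander: small orange tray 80 x 120 x 40 mm. Origin: centre of the underside.

How it is judged:
On the way, in this order (a step that is already met when the one before it is completed fails the run):
1. the lid is off the case and lies flat on the bench (height (world z) of lid below 0.006 m and angle between lid's own z axis and vertical below 0.05 rad and horizontal distance between lid and case above 0.125 m), for 0.2 s.
2. every antenna present is pinned in its socket (z of each of antenna_a, antenna_b, antenna_c in the frame of rig below 0.014 m and horizontal distance between antenna_a_hole and socket_a below 0.006 m and ((distance between pin_a_mid and antenna_a_hole below 0.008 m and angle between the x axis of pin_a and the y axis of rig, either way round below 0.13 rad) or (distance between pin_b_mid and antenna_a_hole below 0.008 m and angle between the x axis of pin_b and the y axis of rig, either way round below 0.13 rad) or (distance between pin_c_mid and antenna_a_hole below 0.008 m and angle between the x axis of pin_c and the y axis of rig, either way round below 0.13 rad)) and horizontal distance between antenna_b_hole and socket_b below 0.006 m and ((distance between pin_a_mid and antenna_b_hole below 0.008 m and angle between the x axis of pin_a and the y axis of rig, either way round below 0.13 rad) or (distance between pin_b_mid and antenna_b_hole below 0.008 m and angle between the x axis of pin_b and the y axis of rig, either way round below 0.13 rad) or (distance between pin_c_mid and antenna_b_hole below 0.008 m and angle between the x axis of pin_c and the y axis of rig, either way round below 0.13 rad)) and horizontal distance between antenna_c_hole and socket_c below 0.006 m and ((distance between pin_a_mid and antenna_c_hole below 0.008 m and angle between the x axis of pin_a and the y axis of rig, either way round below 0.13 rad) or (distance between pin_b_mid and antenna_c_hole below 0.008 m and angle between the x axis of pin_b and the y axis of rig, either way round below 0.13 rad) or (distance between pin_c_mid and antenna_c_hole below 0.008 m and angle between the x axis of pin_c and the y axis of rig, either way round below 0.13 rad))), for 0.2 s.
3. the lid is seated on the case (z of lid in the frame of case between 0.037 and 0.0425 m and horizontal distance between lid and case below 0.007 m and angle between the x axis of lid and the x axis of case, either way round below 0.08 rad and angle between lid's own z axis and vertical below 0.03 rad), for 0.2 s.
At the end, for the whole second after the job is handed in: Each antenna present stands in its socket (4 mm) with a pin through: pin mid within 8 mm of its cross-hole, pin along the rig's y (0.13 rad). Other pins in the case. Lid 37 to 42.5 mm above the case's origin, centred to 7 mm, lined up to 0.08 rad, level to 0.03 rad. All at rest (all of step 2 and all of step 3 and ((x of pin_a in the frame of case between -0.1 and 0.1 m and y of pin_a in the frame of case between -0.06 and 0.06 m and z of pin_a in the frame of case below 0.035 m) or distance between pin_a_mid and antenna_a_hole below 0.008 m or distance between pin_a_mid and antenna_b_hole below 0.008 m or distance between pin_a_mid and antenna_c_hole below 0.008 m) and ((x of pin_b in the frame of case between -0.1 and 0.1 m and y of pin_b in the frame of case between -0.06 and 0.06 m and z of pin_b in the frame of case below 0.035 m) or distance between pin_b_mid and antenna_a_hole below 0.008 m or distance between pin_b_mid and antenna_b_hole below 0.008 m or distance between pin_b_mid and antenna_c_hole below 0.008 m) and ((x of pin_c in the frame of case between -0.1 and 0.1 m and y of pin_c in the frame of case between -0.06 and 0.06 m and z of pin_c in the frame of case below 0.035 m) or distance between pin_c_mid and antenna_a_hole below 0.008 m or distance between pin_c_mid and antenna_b_hole below 0.008 m or distance between pin_c_mid and antenna_c_hole below 0.008 m) and linear speed of each of lid, pin_a, pin_b, pin_c, antenna_a, antenna_b, antenna_c below 0.02 m/s); the robot touches nothing.
It fails at once if the screwdriver is moved by more than 30 mm (distance of screwdriver from where it was at the start of the episode above 0.03 m).
It fails at once if the power pack is moved by more than 30 mm (distance of power_pack from where it was at the start of the episode above 0.03 m).
It fails at once if the parts tray is moved by more than 30 mm (distance of parts_tray from where it was at the start of the episode above 0.03 m).
It fails at once if an antenna is lifted out of its socket (more than 30 mm up) (z of any of antenna_a, antenna_b, antenna_c in the frame of rig above 0.04 m).
Of antenna_a, antenna_b, antenna_c only 2 to 3 are there at a start; the rules pass over those that are not, and their reading is None.
At some moment in a run one of lid may be knocked a few centimetres aside while the robot is not near it.
Once in a run the grip may slacken for a moment while it holds something.
It also fails if it takes over 210 s, if anything falls off the work surface, if the arm or the gripper's body presses on something with over 40 N, if the wrist force passes 120 N, or if a joint passes its speed limit or range.

## Working session

There is one attempt and no reset: what is moved stays moved. The work goes in short steps, Python scripts to look and compute and a tool call to move; the robot and the scene stay as the last step left them, time stands still between calls to the robot, and variables do not carry over. Pictures are saved under pics/ and viewed, and the job is handed in when it is done.

Besides the shell and the picture viewer there is one more tool, called after "Emit:" as name(argument=value, ...) on one line, values as JSON. move_arm: Moves the arm, as the interface text tells. Shift numbers are shares of 100 cm and turn numbers shares of 0.5 rad, none past 1 either way. Its arguments: {"type":"object","properties":{"commands":{"type":"array"},"squeeze":{"type":"number"}},"required":["commands"]}

```bash
mkdir -p pics
cat > h.py <<'E'
import numpy as np, cv2, math
from cell import ctrl
from scipy.spatial.transform import Rotation as R
def cal(n):
    c=ctrl.get_calibration(n); f=200/math.tan(math.radians(c['fovy'])/2)
    a=np.array(c['attitude'],float)
    M=a if a.shape==(3,3) else R.from_quat([a[1],a[2],a[3],a[0]]).as_matrix()
    return c,f,M,np.array(c['origin'],float)
def rays(n,px):
    c,f,M,o=cal(n); px=np.atleast_2d(np.array(px,float))
    d=(px-[c['cx'],c['cy']])/f
    u=d.copy()
    for _ in range(20): u=d/(1+c['k1']*(u**2).sum(1,keepdims=True))
    return o,np.c_[u,np.ones(len(u))],M
def plane(n,px,z):
    o,u,M=rays(n,px); w=u@M.T
    return o+w*((z-o[2])/w[:,2])[:,None]
def dep(n,px,d):
    o,u,M=rays(n,px); return o+(u*np.atleast_1d(d)[:,None])@M.T
def proj(n,P):
    c,f,M,o=cal(n); p=(np.atleast_2d(P)-o)@M; u=p[:,:2]/p[:,2:]
    u=u*(1+c['k1']*(u**2).sum(1,keepdims=True)); return u*f+[c['cx'],c['cy']]
def cloud(n,d):
    v,u=np.mgrid[0:400,0:640]; P=dep(n,np.c_[u.ravel(),v.ravel()],d.ravel()); return P.reshape(400,640,3)
def snap(n,name):
    im,d=ctrl.read_camera(n); np.savez('pics/'+name+'.npz',im=im,d=d)
    cv2.imwrite('pics/'+name+'.png',im[:,:,::-1]); return im,d
E
python3 - <<'E'
from h import *
print(ctrl.sense())
for n in('top','side'):
    print(ctrl.get_calibration(n)); snap(n,n+'0')
print(ctrl.hold_point_z)
E
```

```text
{'t': 0.0, 'joint_pos': array([ 1.19991247e+00,  2.21216608e-01,  1.52758215e+00, -4.86756973e-07,
        1.39471238e+00, -1.26075341e-01]), 'dq': array([ 0.00050767, -0.00246717,  0.00041894, -0.00173495, -0.00112809,
        0.00136489]), 'joint_efforts': array([-1.23564772e-03, -4.96901643e+01, -3.89396167e+01, -2.73026089e-04,
        1.12837966e-02,  2.32244304e-05]), 'tool_pos': array([0.1512535 , 0.60580956, 0.23022047]), 'orientation': array([ 0.55672536, -0.43555647,  0.55789087,  0.4348623 ]), 'wrist_force': array([-0.56570335,  0.05407606, -0.19141188]), 'ft_torque': array([-0.0404184 ,  0.02394922,  0.02912056]), 'grip_width': 0.08533491068624946}
{'fovy': 51.31781562651558, 'cx': 317.9350413032456, 'cy': 198.81491396243672, 'k1': 0.030943579347926707, 'origin': array([0.51597067, 0.08676144, 1.08153703]), 'attitude': array([-0.03574216,  0.71258858, -0.70025161,  0.02424253])}
{'fovy': 44.15543906083549, 'cx': 318.61159903305395, 'cy': 202.6371268686221, 'k1': -0.03634240590184299, 'origin': array([ 0.1251648 , -0.62975913,  0.77253378]), 'attitude': array([-0.40630649,  0.87461657, -0.23738475,  0.11665922])}
-0.0187
```

View pics/top0.png

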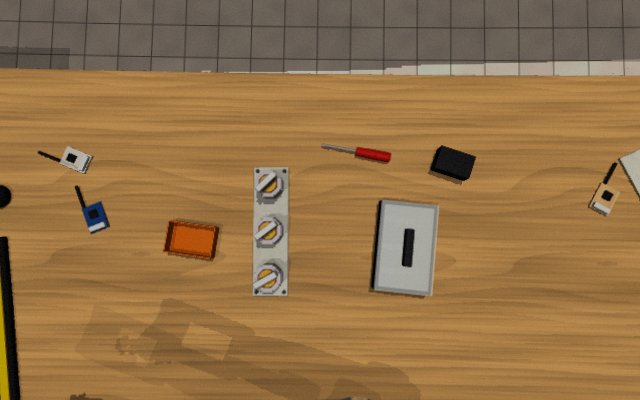

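View pics/side0.png

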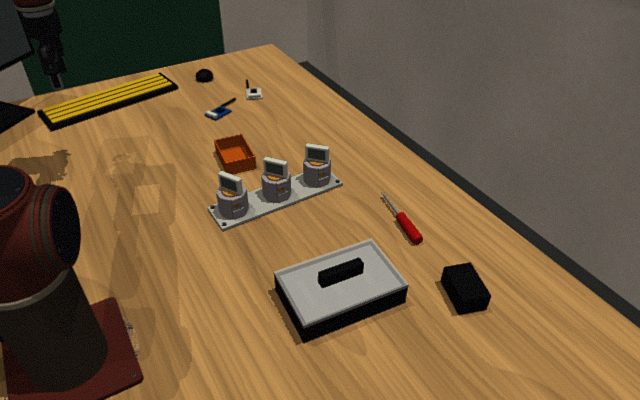

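The top view shows all three sockets holding an antenna (panels near (267,183), (268,231) and (267,278)), the rig plate at x 253-288, the closed case at (407,248), the screwdriver at (355,152), the power pack at (454,163) and the tray at (192,239). The side view agrees.

```bash
cat > m0.py <<'E'
from h import *
z=np.load('pics/top0.npz'); im,d=z['im'],z['d']; P=cloud('top',d)
def rect(mask,name,zp):
    cs,_=cv2.findContours(mask.astype(np.uint8),cv2.RETR_EXTERNAL,cv2.CHAIN_APPROX_NONE)
    c=max(cs,key=cv2.contourArea)[:,0]
    w=plane('top',c,zp)[:,:2]
    r=cv2.minAreaRect((w*1000).astype(np.float32)); print(name,np.round(r[0],1),np.round(r[1],1),round(r[2],1),len(c))
    return r
def box(x0,x1,y0,y1,z0,z1): return (P[...,0]>x0)&(P[...,0]<x1)&(P[...,1]>y0)&(P[...,1]<y1)&(P[...,2]>z0)&(P[...,2]<z1)&(d>0)
def at(u,v): return np.round(P[v,u],3)
for p in [(267,183),(268,231),(267,278),(407,230),(385,250),(408,262),(270,205),(454,163),(192,239),(372,154),(325,147),(300,330)]: print(p,at(*p))
lid=P[248,408]
rect(box(lid[0]-.2,lid[0]+.2,lid[1]-.15,lid[1]+.15,.047,.075),'lidplate',.056)
rect(box(lid[0]-.2,lid[0]+.2,lid[1]-.15,lid[1]+.15,.075,.12),'grip',.086)
c=P[231,270]
rect(box(c[0]-.25,c[0]+.25,c[1]-.08,c[1]+.08,.005,.2),'rig',.01)
for u,v in [(267,183),(268,231),(267,278)]:
    q=P[v,u]; rect(box(q[0]-.05,q[0]+.05,q[1]-.05,q[1]+.05,.1,.125),'panel',.112)
q=box(c[0]-.25,c[0]+.25,c[1]-.08,c[1]+.08,.1,.125); print(np.median(P[q][:,2]))
rect(box(P[163,454][0]-.1,P[163,454][0]+.1,P[163,454][1]-.1,P[163,454][1]+.1,.03,.06),'pack',.045)
rect(box(P[239,192][0]-.1,P[239,192][0]+.1,P[239,192][1]-.1,P[239,192][1]+.1,.015,.06),'tray',.04)
big=cv2.resize(im[150:310,230:460],None,fx=3.4,fy=3.4,interpolation=cv2.INTER_CUBIC); cv2.imwrite('pics/topz0.png',big[:,:,::-1])
E
python3 m0.py
```

```text
(267, 183) [0.634 0.224 0.107]
(268, 231) [0.521 0.219 0.105]
(267, 278) [0.413 0.217 0.112]
(407, 230) [ 0.53  -0.11   0.083]
(385, 250) [ 0.481 -0.062  0.056]
(408, 262) [0.516 0.087 1.082]
(270, 205) [0.589 0.229 0.009]
(454, 163) [ 0.699 -0.233  0.045]
(192, 239) [0.498 0.429 0.   ]
(372, 154) [ 0.723 -0.032  0.026]
(325, 147) [0.745 0.089 0.002]
(300, 330) [ 0.273  0.145 -0.002]
lidplate [ 489.1 -111.7] [144.2 221.8] 85.1 295
grip [ 490.2 -112.9] [21.4 89.2] 85.1 88
rig [523.1 227.6] [330.7  89.2] 1.4 323
panel [638.2 228.3] [15.5 56.6] 44.3 45
panel [524.2 226.5] [15.  57.8] 38.0 48
panel [410.1 224.2] [15.4 58.5] 31.3 53
0.11146882827427285
pack [ 702.  -233.4] [91.8 62.5] 71.7 113
tray [498.  421.3] [125.6  82.2] 82.9 160
```

View pics/topz0.png

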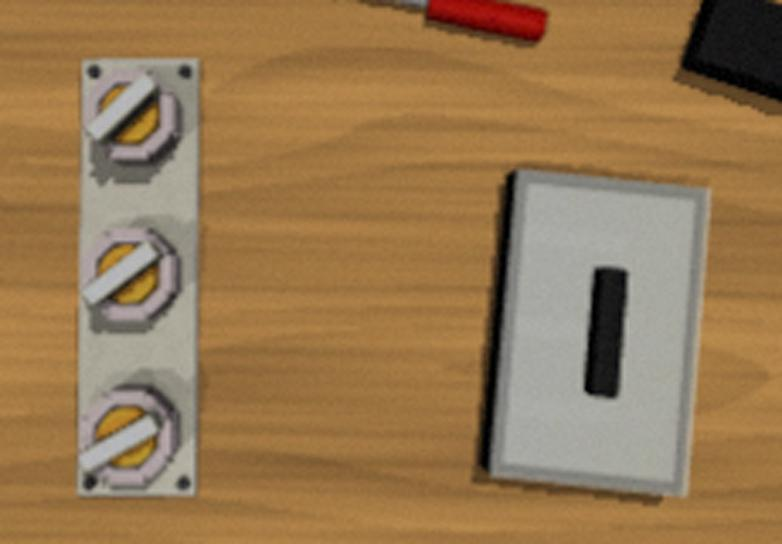

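```bash
cat >> h.py <<'E'
def RT(th,tilt=0,ax=None):
    """tool down, jaws along world angle th(deg); tilt deg about world-horizontal jaw axis"""
    t=math.radians(th); x=np.array([0,0,-1.]); zz=np.array([math.cos(t),math.sin(t),0]); y=np.cross(zz,x)
    M=np.c_[x,y,zz]
    return R.from_rotvec(zz*math.radians(tilt)).as_matrix()@M
def cur():
    s=ctrl.sense(); q=s['orientation']; return s,np.array(s['tool_pos']),R.from_quat([q[1],q[2],q[3],q[0]]).as_matrix()
def goto(p,M=None,pos=None,M0=None,step=.04,rs=.12):
    """print turn rows then shift rows (tool axes). p None keeps"""
    s,p0,R0=cur()
    if pos is not None:p0=np.array(pos)
    if M0 is not None:R0=M0
    if M is not None:
        rv=R.from_matrix(R0.T@M).as_rotvec(); n=max(1,math.ceil(np.linalg.norm(rv)/rs)); print('turn',n,'rows',np.round(rv/.5/n,4))
    else: M=R0
    if p is not None:
        d=M.T@(np.array(p)-p0); n=max(1,math.ceil(np.linalg.norm(d)/step)); print('shift',n,'rows',np.round(d/n,4),'total',np.round(d,4))
def st():
    s,p,M=cur(); th=math.degrees(math.atan2(M[1,2],M[0,2]))
    print('t',round(s['t'],2),'tcp',np.round(p,4),'th',round(th,2),'x',np.round(M[:,0],3),'z',np.round(M[:,2],3),'F',np.round(s['wrist_force'],1),'w',round(s['grip_width'],4),'q',np.round(s['joint_pos'],2))
E
python3 - <<'E'
from h import *
st()
# lid grasp: hold pt at z .072 => tcp .053+... 
for th in (85.1,-94.9):
    print(th); goto([.4897,-.1123,.2],RT(th))
E
```

```text
t 0.1 tcp [0.1513 0.6058 0.2303] th 75.98 x [-0.001 -0.002 -1.   ] z [ 0.242  0.97  -0.002] F [-0.3  1.   0.1] w 0.0851 q [ 1.2   0.22  1.53  0.    1.39 -0.13]
85.1
turn 2 rows [-0.1593 -0.0017 -0.0004]
shift 20 rows [ 0.0015 -0.0199 -0.0343] total [ 0.0303 -0.3985 -0.6866]
-94.9
turn 25 rows [ 2.386e-01 -0.000e+00  2.000e-04]
shift 20 rows [0.0015 0.0199 0.0343] total [0.0303 0.3985 0.6866]
```

Run:
```python
from h import *
goto([.6382,.2293,.16],RT(44.3))
goto([.6382,.2293,.078],RT(44.3))
```

```text
turn 5 rows [ 2.211e-01 -7.000e-04  1.000e-04]
shift 16 rows [ 0.0044 -0.0381  0.0053] total [ 0.0703 -0.6096  0.0855]
turn 5 rows [ 2.211e-01 -7.000e-04  1.000e-04]
shift 16 rows [ 0.0095 -0.0381  0.0053] total [ 0.1523 -0.6096  0.0855]
```

Emit:
move_arm(commands=[[0,0,0,0.221,0,0,1],[0,0,0,0.221,0,0,1],[0,0,0,0.221,0,0,1],[0,0,0,0.221,0,0,1],[0,0,0,0.221,0,0,1],[0,-0.0436,0.006,0,0,0,1],[0,-0.0436,0.006,0,0,0,1],[0,-0.0436,0.006,0,0,0,1],[0,-0.0436,0.006,0,0,0,1],[0,-0.0436,0.006,0,0,0,1],[0,-0.0436,0.006,0,0,0,1],[0,-0.0436,0.006,0,0,0,1],[0,-0.0436,0.006,0,0,0,1],[0,-0.0436,0.006,0,0,0,1],[0,-0.0436,0.006,0,0,0,1],[0,-0.0436,0.006,0,0,0,1],[0,-0.0436,0.006,0,0,0,1],[0,-0.0436,0.006,0,0,0,1],[0,-0.0436,0.006,0,0,0,1],[0,0,0,0,0,0,1]], squeeze=40)

```text
t: 2.1
tool_pos: [0.6413, 0.2237, 0.2299]
orientation: [0.655, -0.266, 0.656, 0.264]
wrist_force: [-0.3, 0.2, 0.1]
grip_width: 0.0852
```

Run:
```python
from h import *
st()
goto([.6382,.2293,.078],RT(44.3))
```

```text
t 2.1 tcp [0.6413 0.2237 0.2299] th 44.01 x [ 0.    -0.002 -1.   ] z [ 0.719  0.695 -0.001] F [-0.3  0.2  0.1] w 0.0852 q [ 0.22  0.35  1.37 -0.    1.42 -0.55]
turn 1 rows [-0.01   -0.0026  0.0028]
shift 4 rows [0.038  0.0015 0.0004] total [0.1519 0.0061 0.0017]
```

Emit:
move_arm(commands=[[0.038,0.0015,0.0005,-0.01,0,0,1],[0.038,0.0015,0.0005,0,0,0,1],[0.038,0.0015,0.0005,0,0,0,1],[0.038,0.0015,0.0005,0,0,0,1],[0,0,0,0,0,0,1],[0,0,0,0,0,0,0],[0,0,0,0,0,0,0],[0,0,0,0,0,0,0],[0,0,0,0,0,0,0],[0,0,0,0,0,0,0],[0,0,0,0,0,0,0],[0,0,0,0,0,0,0]])

```text
t: 3.3
tool_pos: [0.6354, 0.2334, 0.0809]
orientation: [0.654, -0.269, 0.654, 0.268]
wrist_force: [-3.9, -2.8, 7.0]
grip_width: 0.0132
```

Run:
```python
from h import *
st()
```

```text
t 3.3 tcp [0.6354 0.2334 0.0809] th 44.59 x [ 0.    -0.001 -1.   ] z [ 0.712  0.702 -0.001] F [-3.9 -2.8  7. ] w 0.0132 q [ 0.24  0.48  1.5  -0.    1.17 -0.54]
```

Emit:
move_arm(commands=[[0,0,-0.0006,-0.272,0,0,0],[0,0,-0.0006,-0.272,0,0,0],[0,0,-0.0006,-0.272,0,0,0],[0,0,-0.0007,-0.272,0,0,0],[0,0,-0.0007,-0.272,0,0,0],[0,0,-0.0007,-0.272,0,0,0],[0,0,0,0,0,0,0],[0,0,0,0,0,0,0],[0,0,0,0,0,0,0]])

```text
t: 4.2
tool_pos: [0.6336, 0.2288, 0.0809]
orientation: [-0.493, 0.506, -0.495, -0.505]
wrist_force: [-4.5, -6.7, 7.1]
grip_width: 0.0134
```

Run:
```python
from h import *
st()
```

```text
t 4.2 tcp [0.6336 0.2288 0.0809] th 91.34 x [-0.001 -0.003 -1.   ] z [-0.023  1.    -0.003] F [-4.5 -6.7  7.1] w 0.0134 q [ 0.23  0.47  1.5  -0.    1.17 -1.36]
```

Emit:
move_arm(commands=[[0,0,0,0,0,0,1],[0,0,0,0,0,0,1],[0,0,0,0,0,0,1],[0,0,0,0,0,0,1],[-0.03,0,0,0,0,0,1],[-0.04,0,0,0,0,0,1],[-0.02,0,0,0,0,0,1],[0,0,0,0.266,0,0,1],[0,0,0,0.266,0,0,1],[0,0,0,0.266,0,0,1],[0,0,0,0.266,0,0,1],[0,0,0,0.266,0,0,1],[0,0,0,0.266,0,0,1],[0,0,0,0.266,0,0,1],[0,0,0,0,0,0,1],[0,0,0,0,0,0,1]])

```text
t: 5.8
tool_pos: [0.6336, 0.2306, 0.1692]
orientation: [0.668, -0.232, 0.668, 0.232]
wrist_force: [-0.3, -0.4, 0.2]
grip_width: 0.0852
```

Run:
```python
from h import *
st()
goto([.5236,.2271,.160],RT(38))
```

```text
t 5.8 tcp [0.6336 0.2306 0.1692] th 38.22 x [-0. -0. -1.] z [ 0.786  0.619 -0.   ] F [-0.3 -0.4  0.2] w 0.0852 q [ 0.23  0.38  1.45  0.    1.31 -0.43]
turn 1 rows [ 0.0078 -0.0002 -0.0001]
shift 3 rows [ 0.0031  0.0216 -0.0296] total [ 0.0092  0.0649 -0.0889]
```

Emit:
move_arm(commands=[[0,0.0216,-0.0296,0.008,0,0,1],[0,0.0216,-0.0296,0,0,0,1],[0,0.0216,-0.0296,0,0,0,1],[0,0,0,0,0,0,1],[0,0,0,0,0,0,1],[0,0,0,0,0,0,1]])

```text
t: 6.4
tool_pos: [0.525, 0.2274, 0.1701]
orientation: [0.67, -0.229, 0.668, 0.229]
wrist_force: [0.8, 0.2, 0.0]
grip_width: 0.0854
```

Run:
```python
from h import *
st()
goto([.5236,.2271,.080],RT(38))
```

```text
t 6.4 tcp [0.525  0.2274 0.1701] th 37.85 x [ 0.002  0.    -1.   ] z [0.79  0.614 0.002] F [0.8 0.2 0. ] w 0.0854 q [ 0.27  0.14  1.73 -0.    1.26 -0.39]
turn 1 rows [-0.0051  0.0037  0.0018]
shift 3 rows [ 0.03    0.0002 -0.0004] total [ 0.0901  0.0007 -0.0013]
```

Emit:
move_arm(commands=[[0.03,0,-0.001,0,0,0,1],[0.03,0,0,0,0,0,1],[0.03,0,0,0,0,0,1],[0,0,0,0,0,0,1],[0,0,0,0,0,0,0],[0,0,0,0,0,0,0],[0,0,0,0,0,0,0],[0,0,0,0,0,0,0],[0,0,0,0,0,0,0],[0,0,0,0,0,0,0],[0,0,0,0,0,0,0],[0,0,0,-0.267,0,0,0],[0,0,0,-0.267,0,0,0],[0,0,0,-0.267,0,0,0],[0,0,0,-0.267,0,0,0],[0,0,0,-0.267,0,0,0],[0,0,0,-0.267,0,0,0],[0,0,0,-0.267,0,0,0],[0,0,0,0,0,0,0],[0,0,0,0,0,0,0]])

```text
t: 8.4
tool_pos: [0.523, 0.2261, 0.0804]
orientation: [-0.494, 0.506, -0.494, -0.506]
wrist_force: [-2.9, -3.7, 8.9]
grip_width: 0.0133
```

Run:
```python
from h import *
st()
```

```text
t 8.4 tcp [0.523  0.2261 0.0804] th 91.36 x [-0.    -0.001 -1.   ] z [-0.024  1.    -0.001] F [-2.9 -3.7  8.9] w 0.0133 q [ 0.27  0.25  1.8  -0.    1.1  -1.32]
```

Emit:
move_arm(commands=[[0,0,0,0,0,0,1],[0,0,0,0,0,0,1],[0,0,0,0,0,0,1],[-0.03,0,0,0,0,0,1],[-0.04,0,0,0,0,0,1],[-0.02,0,0,0,0,0,1],[0,0,0,0.262,0,0,1],[0,0,0,0.262,0,0,1],[0,0,0,0.262,0,0,1],[0,0,0,0.262,0,0,1],[0,0,0,0.262,0,0,1],[0,0,0,0.262,0,0,1],[0,0,0,0.262,0,0,1],[0,0,0,0.262,0,0,1],[0,0.0194,-0.0329,0,0,0,1],[0,0.0194,-0.0329,0,0,0,1],[0,0.0194,-0.0329,0,0,0,1],[0,0,0,0,0,0,1],[0,0,0,0,0,0,1],[0,0,0,0,0,0,1]])

```text
t: 10.4
tool_pos: [0.4095, 0.2253, 0.1698]
orientation: [0.681, -0.191, 0.68, 0.191]
wrist_force: [0.3, -0.2, 0.9]
grip_width: 0.0855
```

Run:
```python
from h import *
st()
goto([.4090,.2245,.080],RT(31.3))
```

```text
t 10.4 tcp [0.4095 0.2253 0.1698] th 31.28 x [ 0.002  0.    -1.   ] z [0.855 0.519 0.002] F [ 0.3 -0.2  0.9] w 0.0855 q [ 0.33 -0.11  1.99 -0.    1.26 -0.21]
turn 1 rows [-0.0006  0.0031  0.0009]
shift 3 rows [ 0.0299 -0.0001 -0.0003] total [ 0.0898 -0.0004 -0.0008]
```

Emit:
move_arm(commands=[[0.03,0,-0.001,0,0,0,1],[0.03,0,0,0,0,0,1],[0.03,0,0,0,0,0,1],[0,0,0,0,0,0,1],[0,0,0,0,0,0,0],[0,0,0,0,0,0,0],[0,0,0,0,0,0,0],[0,0,0,0,0,0,0],[0,0,0,0,0,0,0],[0,0,0,0,0,0,0],[0,0,0,0,0,0,0],[0,0,0,-0.262,0,0,0],[0,0,0,-0.262,0,0,0],[0,0,0,-0.262,0,0,0],[0,0,0,-0.262,0,0,0],[0,0,0,-0.262,0,0,0],[0,0,0,-0.262,0,0,0],[0,0,0,-0.262,0,0,0],[0,0,0,-0.262,0,0,0],[0,0,0,0,0,0,0]])

```text
t: 12.4
tool_pos: [0.4076, 0.2237, 0.0803]
orientation: [-0.493, 0.507, -0.494, -0.506]
wrist_force: [-5.8, -5.3, 12.8]
grip_width: 0.0135
```

Emit:
move_arm(commands=[[0,0,0,0,0,0,0],[0,0,0,0,0,0,0],[0,0,0,0,0,0,1],[0,0,0,0,0,0,1],[0,0,0,0,0,0,1],[-0.04,0,0,0,0,0,1],[-0.04,0,0,0,0,0,1],[-0.04,0,0,0,0,0,1],[0,0,0,0,0,0,1],[0,0,0,0,0,0,1]])

```text
t: 13.4
tool_pos: [0.4082, 0.2249, 0.2002]
orientation: [-0.495, 0.506, -0.493, -0.505]
wrist_force: [0.8, -0.3, -0.8]
grip_width: 0.0856
```

Run:
```python
from h import *
st()
goto([.490,-.1123,.180],RT(85.1))
```

```text
t 13.4 tcp [0.4082 0.2249 0.2002] th 91.33 x [ 0.002  0.001 -1.   ] z [-0.023  1.     0.001] F [ 0.8 -0.3 -0.8] w 0.0856 q [ 0.33 -0.15  1.96  0.    1.32 -1.26]
turn 1 rows [0.2176 0.002  0.0047]
shift 9 rows [ 0.0022 -0.0123 -0.0366] total [ 0.0202 -0.1103 -0.329 ]
```

Emit:
move_arm(commands=[[0,0,0,0.218,0,0,1],[0,-0.0123,-0.0366,0,0,0,1],[0,-0.0123,-0.0366,0,0,0,1],[0,-0.0123,-0.0366,0,0,0,1],[0,-0.0123,-0.0366,0,0,0,1],[0,-0.0123,-0.0366,0,0,0,1],[0,-0.0123,-0.0366,0,0,0,1],[0,-0.0123,-0.0366,0,0,0,1],[0,-0.0123,-0.0366,0,0,0,1],[0,-0.0123,-0.0366,0,0,0,1],[0,0,0,0,0,0,1],[0,0,0,0,0,0,1],[0,0,0,0,0,0,1]], squeeze=60)

```text
t: 14.7
tool_pos: [0.4887, -0.112, 0.1978]
orientation: [0.521, -0.477, 0.521, 0.479]
wrist_force: [-0.2, 0.1, -0.7]
grip_width: 0.0855
```

Run:
```python
from h import *
st()
goto([.490,-.1123,.062],RT(85.1))
snap('top','top1');snap('side','side1')
```

```text
t 14.7 tcp [ 0.4887 -0.112   0.1978] th 85.11 x [-0.003  0.001 -1.   ] z [0.085 0.996 0.001] F [-0.2  0.1 -0.7] w 0.0855 q [-0.38 -0.05  1.88  0.    1.32 -1.87]
turn 1 rows [ 0.0003  0.0025 -0.0052]
shift 4 rows [ 0.034  -0.0003 -0.0001] total [ 0.1358 -0.0014 -0.0002]
```

View pics/side1.png

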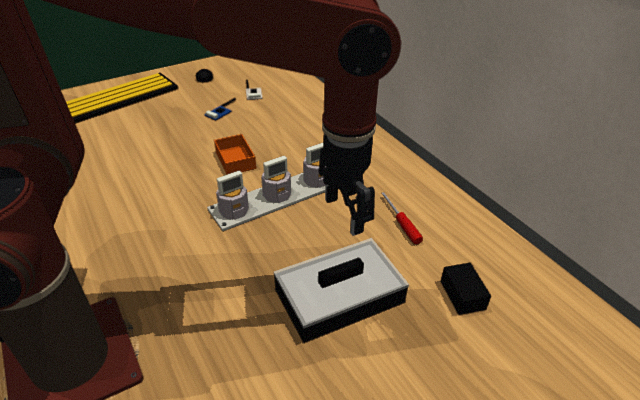

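View pics/top1.png

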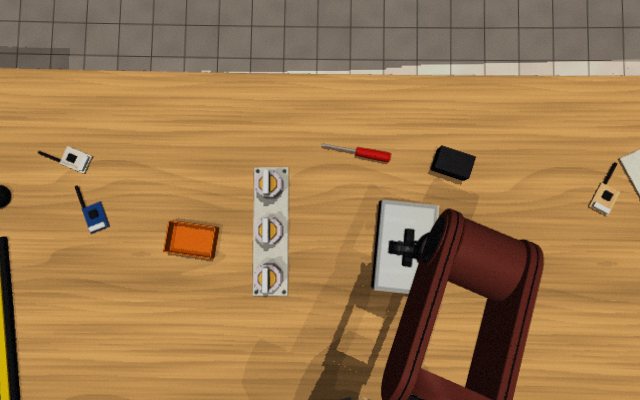

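The panels now run along the rig at (267,183), (268,231) and (267,278). The gripper is above the lid grip at about (408,248) in the top view.

Emit:
move_arm(commands=[[0.034,0,0,0,0,-0.005,1],[0.034,0,0,0,0,0,1],[0.034,0,0,0,0,0,1],[0.034,0,0,0,0,0,1],[0,0,0,0,0,0,1],[0,0,0,0,0,0,0],[0,0,0,0,0,0,0],[0,0,0,0,0,0,0],[0,0,0,0,0,0,0],[0,0,0,0,0,0,0],[0,0,0,0,0,0,0],[0,0,0,0,0,0,0],[-0.015,0,0,0,0,0,0],[-0.03,0,0,0,0,0,0],[-0.03,0,0,0,0,0,0],[-0.03,0,0,0,0,0,0],[0,0,0,0,0,0,0],[0,0,0,0,0,0,0]])

```text
t: 16.6
tool_pos: [0.4896, -0.1132, 0.1683]
orientation: [0.522, -0.479, 0.52, 0.477]
wrist_force: [-0.1, -1.0, -4.0]
grip_width: 0.0191
```

```bash
python3 - <<'E'
from h import *
st()
snap('side','side2'); s=snap('top','top2')
z=np.load('pics/top1.npz')
E
sed -i 's#pics/top0.npz#pics/top1.npz#' m0.py; python3 m0.py | grep -E "panel|rig"
python3 - <<'E'
from h import *
goto([.45,-.32,.16],RT(85.1))
E
```

```text
t 16.6 tcp [ 0.4896 -0.1132  0.1683] th 85.08 x [ 0.003 -0.001 -1.   ] z [ 0.086  0.996 -0.   ] F [-0.1 -1.  -4. ] w 0.0191 q [-0.38 -0.02  1.91  0.    1.25 -1.87]
rig [523.1 226.3] [330.7  91.7] 1.4 323
panel [638.3 228.4] [56.9 14.1] 1.7 56
panel [523.6 225.1] [55.8 14. ] 1.7 56
panel [408.9 224. ] [59.  13.8] 1.7 61
turn 1 rows [-0.0008  0.0019 -0.001 ]
shift 6 rows [ 0.0011  0.0034 -0.035 ] total [ 0.0064  0.0205 -0.2099]
```

View pics/side2.png

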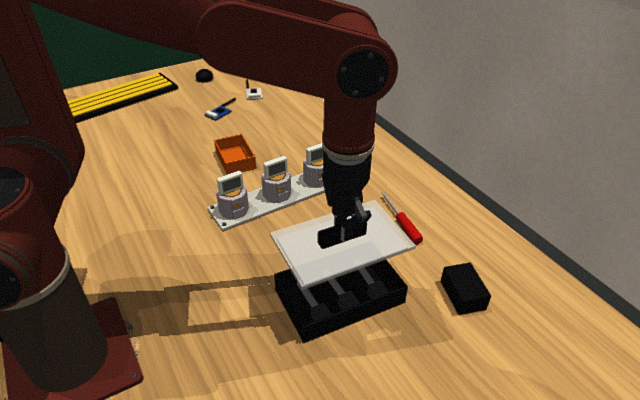

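The lid is held level at about (345,240) above the case. Three pins are visible in the case around (330,290).

Emit:
move_arm(commands=[[0,0.0034,-0.035,0,0,0,0],[0,0.0034,-0.035,0,0,0,0],[0,0.0034,-0.035,0,0,0,0],[0,0.0034,-0.035,0,0,0,0],[0,0.0034,-0.035,0,0,0,0],[0,0.0034,-0.035,0,0,0,0],[0,0,0,0,0,0,0],[0.04,0,0,0,0,0,0],[0.04,0,0,0,0,0,0],[0.03,0,0,0,0,0,0],[0.015,0,0,0,0,0,0],[0,0,0,0,0,0,0],[0,0,0,0,0,0,0]])

```text
t: 18.0
tool_pos: [0.452, -0.3206, 0.0437]
orientation: [0.522, -0.479, 0.52, 0.477]
wrist_force: [0.6, 0.2, -2.9]
grip_width: 0.0188
```

Run:
```python
from h import *
st()
```

```text
t 18.0 tcp [ 0.452  -0.3206  0.0437] th 85.1 x [ 0.003 -0.    -1.   ] z [ 0.085  0.996 -0.   ] F [ 0.6  0.2 -2.9] w 0.0188 q [-0.76  0.27  1.85  0.    1.02 -2.25]
```

Emit:
move_arm(commands=[[0.01,0,0,0,0,0,0],[0.005,0,0,0,0,0,0],[0.003,0,0,0,0,0,0],[0.002,0,0,0,0,0,0],[0,0,0,0,0,0,0],[0,0,0,0,0,0,0]])

```text
t: 18.6
tool_pos: [0.4518, -0.3208, 0.025]
orientation: [0.522, -0.479, 0.52, 0.477]
wrist_force: [-4.5, 4.7, 9.4]
grip_width: 0.0186
```

Run:
```python
from h import *
st()
```

```text
t 18.6 tcp [ 0.4518 -0.3208  0.025 ] th 85.09 x [ 0.002 -0.    -1.   ] z [ 0.086  0.996 -0.   ] F [-4.5  4.7  9.4] w 0.0186 q [-0.76  0.3   1.86  0.    0.98 -2.25]
```

Emit:
move_arm(commands=[[0,0,0,0,0,0,1],[0,0,0,0,0,0,1],[0,0,0,0,0,0,1],[0,0,0,0,0,0,1],[-0.03,0,0,0,0,0,1],[-0.05,0,0,0,0,0,1],[-0.05,0,0,0,0,0,1],[-0.05,0,0,0,0,0,1],[0,0,0,0,0,0,1],[0,0,0,0,0,0,1]])

```text
t: 19.6
tool_pos: [0.452, -0.3214, 0.2051]
orientation: [0.522, -0.48, 0.52, 0.476]
wrist_force: [0.3, 0.4, -0.7]
grip_width: 0.0851
```

Run:
```python
from h import *
st()
im,d=snap('top','top3');P=cloud('top',d)
big=cv2.resize(im[130:340,340:560],None,fx=3,fy=3,interpolation=cv2.INTER_CUBIC); cv2.imwrite('pics/topz3.png',big[:,:,::-1])
```

```text
t 19.6 tcp [ 0.452  -0.3214  0.2051] th 85.09 x [ 0.005 -0.003 -1.   ] z [ 0.086  0.996 -0.002] F [ 0.3  0.4 -0.7] w 0.0851 q [-0.76  0.07  1.75  0.    1.32 -2.25]
```

View pics/topz3.png

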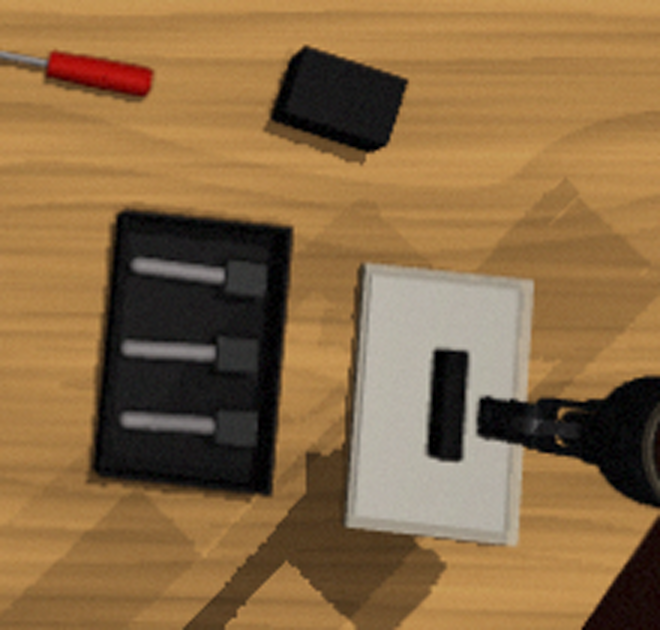

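Zoomed view: lid flat on the bench around (440,405). The three pins in the case have knobs at (247,278), (237,355) and (236,427), with their tips to the left (world +y).

```bash
cat > pins.py <<'E'
from h import *
import sys
def pins(f):
    z=np.load('pics/%s.npz'%f); im,d=z['im'],z['d']; P=cloud('top',d)
    Z=P[...,2]; c=np.array([.4895,-.112]); a=math.radians(-4.9)
    ex=np.array([math.cos(a),math.sin(a)]); ey=np.array([-ex[1],ex[0]])
    q=(P[...,:2]-c); X=q@ex;Y=q@ey
    ins=(abs(X)<.1)&(abs(Y)<.061)
    sh=ins&(im.min(2)>75)&(Z<.04)
    n,l,s,cen=cv2.connectedComponentsWithStats(sh.astype(np.uint8))
    for i in range(1,n):
        if s[i,4]<20: continue
        v,u=np.nonzero(l==i); w=plane('top',np.c_[u,v],.024)[:,:2]
        m=w.mean(0); U,S,V=np.linalg.svd(w-m); dv=V[0]*np.sign(V[0]@[0,1]); t=(w-m)@dv
        print('shaft',s[i,4],'mean',np.round(m,4),'ang',round(math.degrees(math.atan2(dv[1],dv[0])),1),'ends',np.round(m+dv*t.min(),4),np.round(m+dv*t.max(),4))
    kn=ins&(Z>.027)&(Z<.042)&(Y<-.01)
    n,l,s,cen=cv2.connectedComponentsWithStats(kn.astype(np.uint8))
    for i in range(1,n):
        if s[i,4]<20: continue
        v,u=np.nonzero(l==i); w=plane('top',np.c_[u,v],.033)
        r=cv2.minAreaRect((w[:,:2]*1000).astype(np.float32)); print('knob',s[i,4],np.round(w.mean(0),4),np.round(r[0],1),np.round(r[1],1),round(r[2],1),'z',np.median(P[v,u,2]))
pins(sys.argv[1])
E
python3 pins.py top3
python3 - <<'E'
from h import *
z=np.load('pics/top3.npz'); im,d=z['im'],z['d']; P=cloud('top',d)
m=(P[...,0]>.3)&(P[...,0]<.6)&(P[...,1]>-.42)&(P[...,1]<-.2)&(P[...,2]>.008)&(P[...,2]<.03)
cs,_=cv2.findContours(m.astype(np.uint8),cv2.RETR_EXTERNAL,cv2.CHAIN_APPROX_NONE);c=max(cs,key=cv2.contourArea)[:,0]
w=plane('top',c,.016); print(cv2.minAreaRect((w[:,:2]*1000).astype(np.float32)),np.median(P[m][:,2]))
E
```

```text
shaft 144 mean [ 0.5569 -0.1017] ang 83.4 ends [ 0.5526 -0.1389] [ 0.5614 -0.0632]
shaft 145 mean [ 0.4891 -0.0936] ang 88.0 ends [ 0.4878 -0.1312] [ 0.4904 -0.0559]
shaft 130 mean [ 0.4295 -0.0925] ang 87.3 ends [ 0.4277 -0.1286] [ 0.4312 -0.0561]
knob 155 [ 0.5509 -0.156   0.033 ] [ 551.1 -154.8] [36.3 27.6] 82.8 z 0.032782598205194136
knob 164 [ 0.4879 -0.1472  0.033 ] [ 487.6 -143. ] [27.2 42.3] 1.1 z 0.0325947145069182
knob 174 [ 0.4266 -0.1467  0.033 ] [ 427.3 -146.3] [34.4 29.7] 89.8 z 0.03244363003244599
((450.63446044921875, -318.8257751464844), (142.6876678466797, 221.52406311035156), 85.02823638916016) 0.015726253189833117
```

Run:
```python
from h import *
goto([.5508,-.1543,.12],RT(-6.6,10),rs=.13)
print(RT(-6.6,10)[:,0])
```

```text
turn 13 rows [ 0.2455 -0.0212  0.0211]
shift 6 rows [0.0187 0.0266 0.0133] total [0.1123 0.1594 0.08  ]
[ 0.01995863  0.17249737 -0.98480775]
```

Emit:
move_arm(commands=[[0,0,0,0.2455,-0.0212,0.0211,0.47],[0,0,0,0.2455,-0.0212,0.0211,0.47],[0,0,0,0.2455,-0.0212,0.0211,0.47],[0,0,0,0.2455,-0.0212,0.0211,0.47],[0,0,0,0.2455,-0.0212,0.0211,0.47],[0,0,0,0.2455,-0.0212,0.0211,0.47],[0,0,0,0.2455,-0.0212,0.0211,0.47],[0,0,0,0.2455,-0.0212,0.0211,0.47],[0,0,0,0.2455,-0.0212,0.0211,0.47],[0,0,0,0.2455,-0.0212,0.0211,0.47],[0,0,0,0.2455,-0.0212,0.0211,0.47],[0,0,0,0.2455,-0.0212,0.0211,0.47],[0,0,0,0.2455,-0.0212,0.0211,0.47],[0,0,0,0,0,0,0.47]], squeeze=60)

```text
t: 21.05
tool_pos: [0.4499, -0.3197, 0.2004]
orientation: [0.706, 0.104, 0.701, 0.022]
wrist_force: [0.0, -0.2, -0.9]
grip_width: 0.0405
```

Run:
```python
from h import *
st()
goto([.5508,-.1543,.12],RT(-6.6,10),rs=.13)
```

```text
t 21.05 tcp [ 0.4499 -0.3197  0.2004] th -6.69 x [ 0.017  0.176 -0.984] z [ 0.993 -0.116 -0.004] F [ 0.  -0.2 -0.9] w 0.0405 q [-0.84  0.15  1.68  0.13  1.44 -0.75]
turn 1 rows [-0.0042 -0.0064 -0.0064]
shift 6 rows [0.0183 0.0265 0.0135] total [0.1098 0.1593 0.0812]
```

Emit:
move_arm(commands=[[0.0183,0.0265,0.0135,-0.004,-0.006,-0.006,0.47],[0.0183,0.0265,0.0135,0,0,0,0.47],[0.0183,0.0265,0.0135,0,0,0,0.47],[0.0183,0.0265,0.0135,0,0,0,0.47],[0.0183,0.0265,0.0135,0,0,0,0.47],[0.0183,0.0265,0.0135,0,0,0,0.47],[0,0,0,0,0,0,0.47],[0,0,0,0,0,0,0.47],[0,0,0,0,0,0,0.47]])

```text
t: 21.95
tool_pos: [0.5514, -0.156, 0.1222]
orientation: [0.708, 0.1, 0.699, 0.021]
wrist_force: [-0.4, 0.3, -0.1]
grip_width: 0.0401
```

Run:
```python
from h import *
st()
goto([.5508,-.1543,.012],RT(-6.6,10),rs=.13)
```

```text
t 21.95 tcp [ 0.5514 -0.156   0.1222] th -6.44 x [ 0.022  0.169 -0.985] z [ 0.994 -0.112  0.003] F [-0.4  0.3 -0.1] w 0.0401 q [-0.51  0.23  1.74  0.17  1.24 -0.46]
turn 1 rows [0.0066 0.0052 0.0067]
shift 3 rows [ 0.0363 -0.0058 -0.0003] total [ 0.1088 -0.0175 -0.0008]
```

Emit:
move_arm(commands=[[0.036,-0.006,0,0.006,0.005,0.006,0.47],[0.036,-0.006,0,0,0,0,0.47],[0.02,-0.003,0,0,0,0,0.47],[0.015,-0.0025,0,0,0,0,0.47],[0,0,0,0,0,0,0.47],[0,0,0,0,0,0,0.47]])

```text
t: 22.55
tool_pos: [0.5527, -0.1552, 0.0149]
orientation: [0.707, 0.102, 0.699, 0.02]
wrist_force: [-0.1, 0.1, 0.7]
grip_width: 0.0402
```

Run:
```python
from h import *
st()
```

```text
t 22.55 tcp [ 0.5527 -0.1552  0.0149] th -6.68 x [ 0.022  0.172 -0.985] z [ 0.993 -0.116  0.002] F [-0.1  0.1  0.7] w 0.0402 q [-0.51  0.38  1.78  0.19  1.05 -0.49]
```

Emit:
move_arm(commands=[[0.003,0,-0.0015,0,0,0,0.47],[0,0,0,0,0,0,0.47],[0,0,0,0,0,0,0],[0,0,0,0,0,0,0],[0,0,0,0,0,0,0],[0,0,0,0,0,0,0],[0,0,0,0,0,0,0],[0,0,0,0,0,0,0]])

```text
t: 23.35
tool_pos: [0.5516, -0.154, 0.0123]
orientation: [0.708, 0.102, 0.699, 0.02]
wrist_force: [-0.8, -0.6, 7.1]
grip_width: 0.0266
```

Run:
```python
from h import *
st()
```

```text
t 23.35 tcp [ 0.5516 -0.154   0.0123] th -6.65 x [ 0.022  0.172 -0.985] z [ 0.993 -0.116  0.002] F [-0.8 -0.6  7.1] w 0.0266 q [-0.51  0.39  1.78  0.19  1.05 -0.49]
```

Run:
```python
from h import *
M=RT(1.4,10)
goto([.5516,-.154,.137]) 
goto([.6418,.089,.1373],M,pos=[.5516,-.154,.137])
```

```text
shift 4 rows [-0.0307  0.0054  0.0001] total [-0.1228  0.0216  0.0003]
turn 2 rows [-0.1379  0.0267  0.0009]
shift 7 rows [0.0059 0.0339 0.0137] total [0.0415 0.2371 0.0961]
```

Emit:
move_arm(commands=[[-0.02,0.0035,0,0,0,0,0],[-0.035,0.0062,0,0,0,0,0],[-0.035,0.0062,0,0,0,0,0],[-0.033,0.0057,0,0,0,0,0],[0,0,0,-0.138,0.0267,0,0],[0,0,0,-0.138,0.0267,0,0],[0.0059,0.0339,0.0137,0,0,0,0],[0.0059,0.0339,0.0137,0,0,0,0],[0.0059,0.0339,0.0137,0,0,0,0],[0.0059,0.0339,0.0137,0,0,0,0],[0.0059,0.0339,0.0137,0,0,0,0],[0.0059,0.0339,0.0137,0,0,0,0],[0.0059,0.0339,0.0137,0,0,0,0],[0,0,0,0,0,0,0],[0,0,0,0,0,0,0],[0,0,0,0,0,0,0]])

```text
t: 24.95
tool_pos: [0.6401, 0.0888, 0.1358]
orientation: [0.703, 0.053, 0.706, 0.07]
wrist_force: [0.1, 0.1, -0.5]
grip_width: 0.027
```

Run:
```python
from h import *
st(); goto([.6418,.089,.0373],RT(1.4,10))
snap('top','top4'); snap('side','side4')
```

```text
t 24.95 tcp [0.6401 0.0888 0.1358] th 1.39 x [-0.007  0.173 -0.985] z [ 1.     0.024 -0.003] F [ 0.1  0.1 -0.5] w 0.027 q [-0.07  0.35  1.57  0.18  1.25 -0.16]
turn 1 rows [-0.0014 -0.0054  0.0008]
shift 3 rows [ 0.0324 -0.0056  0.0006] total [ 0.0971 -0.0169  0.0017]
```

View pics/top4.png

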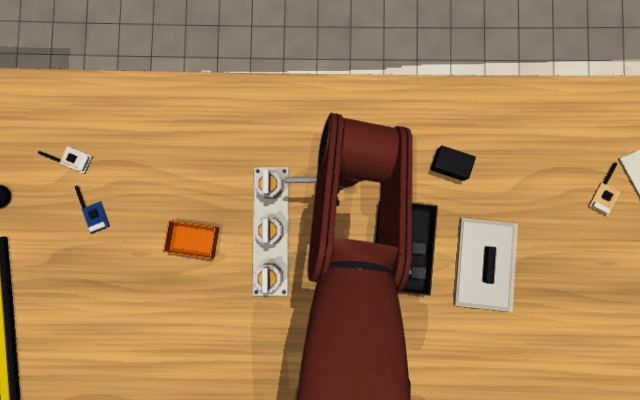

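View pics/side4.png

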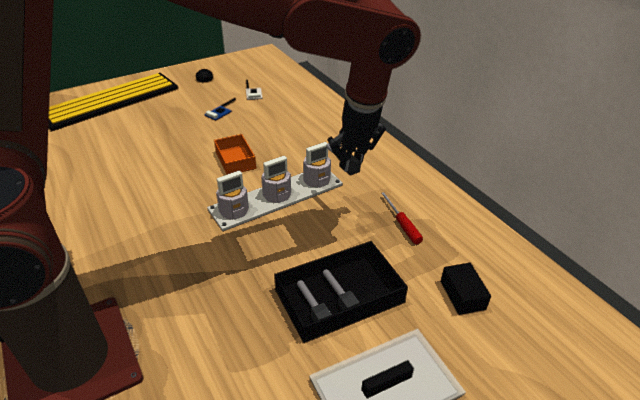

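The pin shaft shows at (285-316,180) in the top view. In the side view it is hidden behind the gripper, and the case holds two pins. Next I measure the shaft line.

```bash
cat > shaft.py <<'E'
from h import *
import sys
def shaft(f,x0,x1,y0,y1,z0,z1,zp):
    z=np.load('pics/%s.npz'%f); im,d=z['im'],z['d']; P=cloud('top',d)
    m=(P[...,0]>x0)&(P[...,0]<x1)&(P[...,1]>y0)&(P[...,1]<y1)&(P[...,2]>z0)&(P[...,2]<z1)&(d>0)
    v,u=np.nonzero(m); Q=P[m]
    for yy in np.arange(y0,y1,.01):
        k=(Q[:,1]>=yy)&(Q[:,1]<yy+.01)
        if k.sum()>3: print(round(yy+.005,3),k.sum(),'x',round(Q[k,0].min(),4),round(Q[k,0].max(),4),'mid',round((Q[k,0].min()+Q[k,0].max())/2,4),'mean',round(Q[k,0].mean(),4),'ztop',round(np.percentile(Q[k,2],80),4))
    w=plane('top',np.c_[u,v],zp); print('ymax',w[:,1].max(),'fit x=a+b*y',np.polyfit(w[:,1],w[:,0],1),'z fit',np.polyfit(Q[:,1],Q[:,2],1))
a=sys.argv; shaft(a[1],*map(float,a[2:]))
E
python3 shaft.py top4 .61 .67 .105 .19 .125 .17 .147
```

```text
0.11 18 x 0.6331 0.6447 mid 0.6389 mean 0.6389 ztop 0.1499
0.12 24 x 0.6331 0.6448 mid 0.6389 mean 0.6387 ztop 0.1497
0.13 28 x 0.6332 0.6445 mid 0.6389 mean 0.6383 ztop 0.15
0.14 26 x 0.6327 0.6445 mid 0.6386 mean 0.6387 ztop 0.1503
0.15 24 x 0.6328 0.6444 mid 0.6386 mean 0.6382 ztop 0.1507
0.16 30 x 0.6326 0.6439 mid 0.6383 mean 0.6381 ztop 0.15
0.17 24 x 0.6322 0.644 mid 0.6381 mean 0.638 ztop 0.1497
0.18 16 x 0.6321 0.6436 mid 0.6378 mean 0.6379 ztop 0.149
ymax 0.18041388269366235 fit x=a+b*y [-0.01544581  0.64074461] z fit [-0.00941567  0.14963463]
```

Emit:
move_arm(commands=[[0.032,-0.0055,0.0005,-0.018,0,0,0],[0.032,-0.0055,0.0005,0,0,0,0],[0.022,-0.0038,0.0005,0,0,0,0],[0.011,-0.002,0,0,0,0,0],[0,0,0,0,0,0,0],[0,0,0,0,0,0,0],[0,0,0,0,0,0,0]])

```text
t: 25.75
tool_pos: [0.6436, 0.0895, 0.04]
orientation: [0.704, 0.05, 0.704, 0.073]
wrist_force: [0.4, 0.3, -0.4]
grip_width: 0.0269
```

```bash
python3 - <<'E'
from h import *
st(); snap('top','top5'); snap('side','side5')
E
python3 shaft.py top5 .61 .67 .105 .182 .035 .07 .050
```

```text
t 25.75 tcp [0.6436 0.0895 0.04  ] th 1.89 x [-0.003  0.173 -0.985] z [0.999 0.033 0.003] F [ 0.4  0.3 -0.4] w 0.0269 q [-0.07  0.47  1.61  0.2   1.09 -0.2 ]
0.11 14 x 0.6379 0.6479 mid 0.6429 mean 0.6431 ztop 0.0544
0.12 20 x 0.6374 0.6476 mid 0.6425 mean 0.6425 ztop 0.0549
0.13 20 x 0.6374 0.6476 mid 0.6425 mean 0.6424 ztop 0.0535
0.14 20 x 0.6371 0.6476 mid 0.6424 mean 0.6422 ztop 0.0544
0.15 21 x 0.6354 0.6476 mid 0.6415 mean 0.6418 ztop 0.0537
0.16 25 x 0.6345 0.6477 mid 0.6411 mean 0.6406 ztop 0.0545
0.17 24 x 0.6345 0.6473 mid 0.6409 mean 0.6407 ztop 0.0537
0.18 10 x 0.6348 0.6468 mid 0.6408 mean 0.6405 ztop 0.054
ymax 0.17988454887519134 fit x=a+b*y [-0.04435678  0.64844608] z fit [-0.02798779  0.05644027]
```

View pics/side5.png

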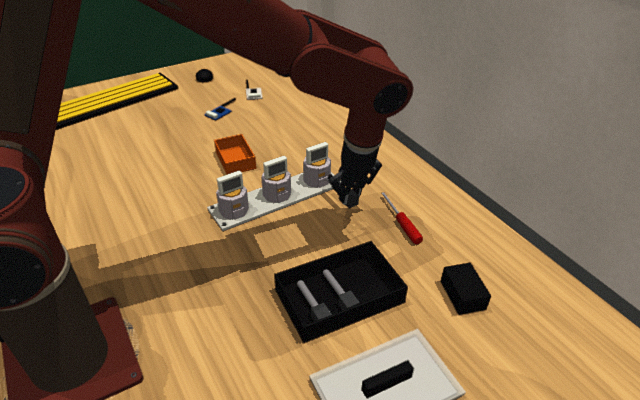

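Emit:
move_arm(commands=[[0.0027,-0.0005,-0.0016,0.014,0,0,0],[0,0,0,0,0,0,0],[0,0,0,0,0,0,0],[0.0017,0.0098,0,0,0,0,0],[0.0017,0.0098,0,0,0,0,0],[0.0009,0.005,0,0,0,0,0],[0.0009,0.005,0,0,0,0,0],[0.0009,0.005,0,0,0,0,0],[0,0,0,0,0,0,0],[0,0,0,0,0,0,0]])

```text
t: 26.85
tool_pos: [0.6395, 0.1249, 0.0352]
orientation: [0.703, 0.052, 0.706, 0.071]
wrist_force: [-0.8, 0.4, -2.0]
grip_width: 0.0267
```

Run:
```python
from h import *
st()
```

```text
t 26.85 tcp [0.6395 0.1249 0.0352] th 1.53 x [-0.006  0.173 -0.985] z [ 1.     0.027 -0.001] F [-0.8  0.4 -2. ] w 0.0267 q [-0.02  0.47  1.61  0.2   1.08 -0.14]
```

Emit:
move_arm(commands=[[-0.0012,0.0002,0.0016,0,0,0,0],[0,0,0,0,0,0,0],[0,0,0,0,0,0,0],[0,0,0,0,0,0,0]])

```text
t: 27.25
tool_pos: [0.6411, 0.1247, 0.0364]
orientation: [0.703, 0.052, 0.706, 0.071]
wrist_force: [0.7, -0.4, -0.4]
grip_width: 0.027
```

```bash
python3 - <<'E'
from h import *
st(); snap('top','top6'); st()
E
python3 shaft.py top6 .61 .67 .13 .182 .035 .07 .050
```

```text
t 27.25 tcp [0.6411 0.1247 0.0364] th 1.5 x [-0.006  0.174 -0.985] z [ 1.     0.026 -0.001] F [ 0.7 -0.4 -0.4] w 0.027 q [-0.02  0.48  1.6   0.2   1.08 -0.14]
t 27.3 tcp [0.6411 0.1247 0.0364] th 1.5 x [-0.006  0.174 -0.985] z [ 1.     0.026 -0.001] F [-0.1 -0.2 -1.5] w 0.027 q [-0.02  0.48  1.6   0.2   1.08 -0.14]
0.155 8 x 0.6351 0.6451 mid 0.6401 mean 0.6399 ztop 0.0504
0.165 22 x 0.6347 0.6452 mid 0.64 mean 0.6397 ztop 0.0514
0.175 19 x 0.6348 0.6448 mid 0.6398 mean 0.6397 ztop 0.0517
ymax 0.17988454887519134 fit x=a+b*y [-0.01069545  0.64142244] z fit [-0.00317352  0.0497002 ]
```

Emit:
move_arm(commands=[[0.0017,0.0098,0,0,0,0,0],[0.0017,0.0098,0,0,0,0,0],[0.0017,0.0098,0,0,0,0,0],[0.0017,0.0098,0,0,0,0,0],[0.0017,0.0098,0,0,0,0,0],[0,0,0,0,0,0,0],[0,0,0,0,0,0,0]])

```text
t: 28.0
tool_pos: [0.6397, 0.175, 0.0365]
orientation: [0.703, 0.052, 0.706, 0.071]
wrist_force: [0.2, -0.1, -0.9]
grip_width: 0.0265
```

Run:
```python
from h import *
st()
```

```text
t 28.0 tcp [0.6397 0.175  0.0365] th 1.57 x [-0.006  0.173 -0.985] z [ 1.     0.027 -0.001] F [ 0.2 -0.1 -0.9] w 0.0265 q [ 0.06  0.49  1.59  0.2   1.07 -0.06]
```

No resistance so far; pushing home gently.

Emit:
move_arm(commands=[[0.0005,0.003,0,0,0,0,0],[0.0005,0.003,0,0,0,0,0],[0.0003,0.002,0,0,0,0,0],[0,0,0,0,0,0,0],[0,0,0,0,0,0,0]])

```text
t: 28.5
tool_pos: [0.6397, 0.1813, 0.0366]
orientation: [0.703, 0.052, 0.706, 0.07]
wrist_force: [-0.5, -4.6, -0.0]
grip_width: 0.0265
```

Run:
```python
from h import *
st()
```

```text
t 28.5 tcp [0.6397 0.1813 0.0366] th 1.49 x [-0.006  0.172 -0.985] z [ 1.     0.026 -0.002] F [-0.5 -4.6 -0. ] w 0.0265 q [ 0.07  0.49  1.58  0.2   1.07 -0.05]
```

Emit:
move_arm(commands=[[0.0003,0.002,0,0,0,0,0],[0.0002,0.001,0,0,0,0,0],[0,0,0,0,0,0,0],[0,0,0,0,0,0,0]])

```text
t: 28.9
tool_pos: [0.6397, 0.1813, 0.0367]
orientation: [0.703, 0.051, 0.706, 0.069]
wrist_force: [-2.6, -15.0, 2.7]
grip_width: 0.0265
```

Run:
```python
from h import *
st(); snap('side','side7')
im,d=snap('top','top7')
cv2.imwrite('pics/topz7.png',cv2.resize(im[150:310,230:390],None,fx=3.5,fy=3.5,interpolation=cv2.INTER_CUBIC)[:,:,::-1])
```

```text
t 28.9 tcp [0.6397 0.1813 0.0367] th 1.47 x [-0.006  0.168 -0.986] z [ 1.     0.026 -0.002] F [ -2.6 -15.    2.7] w 0.0265 q [ 0.07  0.49  1.58  0.19  1.07 -0.05]
```

View pics/topz7.png

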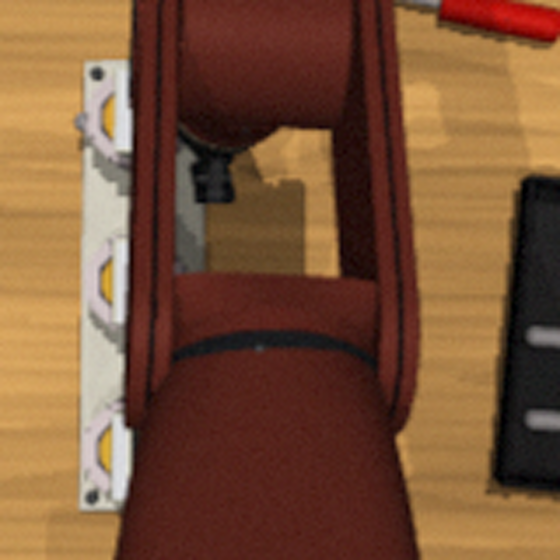

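Emit:
move_arm(commands=[[0,-0.002,0,0,0,0,0],[0,0,0,0,0,0,0.5],[0,0,0,0,0,0,0.5],[0,0,0,0,0,0,0.5],[-0.02,0,0,0,0,0,0.5],[-0.04,0,0,0,0,0,0.5],[-0.04,0,0,0,0,0,0.5],[0,0,0,0,0,0,0.47],[0,0,0,0,0,0,0.47]])

```text
t: 29.9
tool_pos: [0.6412, 0.1668, 0.1367]
orientation: [0.704, 0.052, 0.704, 0.071]
wrist_force: [-0.7, -0.0, 1.1]
grip_width: 0.0398
```

Run:
```python
from h import *
st(); goto([.4875,-.1467,.12],RT(-2,10))
```

```text
t 29.9 tcp [0.6412 0.1668 0.1367] th 1.53 x [-0.002  0.174 -0.985] z [1.    0.027 0.002] F [-0.7 -0.   1.1] w 0.0398 q [ 0.05  0.36  1.54  0.19  1.23 -0.04]
turn 1 rows [ 0.1219 -0.0171 -0.0006]
shift 9 rows [-0.0043 -0.0352 -0.0159] total [-0.0389 -0.3167 -0.1427]
```

Emit:
move_arm(commands=[[0,0,0,0.122,-0.017,0,0.47],[-0.0043,-0.0352,-0.0159,0,0,0,0.47],[-0.0043,-0.0352,-0.0159,0,0,0,0.47],[-0.0043,-0.0352,-0.0159,0,0,0,0.47],[-0.0043,-0.0352,-0.0159,0,0,0,0.47],[-0.0043,-0.0352,-0.0159,0,0,0,0.47],[-0.0043,-0.0352,-0.0159,0,0,0,0.47],[-0.0043,-0.0352,-0.0159,0,0,0,0.47],[-0.0043,-0.0352,-0.0159,0,0,0,0.47],[-0.0043,-0.0352,-0.0159,0,0,0,0.47],[0,0,0,0,0,0,0.47],[0,0,0,0,0,0,0.47],[0,0,0,0,0,0,0.47]])

```text
t: 31.2
tool_pos: [0.4857, -0.1458, 0.1176]
orientation: [0.704, 0.074, 0.705, 0.05]
wrist_force: [0.3, -0.7, -0.4]
grip_width: 0.0402
```

Run:
```python
from h import *
st(); goto([.4875,-.1467,.012],RT(-2,10))
im,d=snap('top','top8')
P=cloud('top',d)
def rect(x0,x1,y0,y1,z0,z1,zp):
    m=(P[...,0]>x0)&(P[...,0]<x1)&(P[...,1]>y0)&(P[...,1]<y1)&(P[...,2]>z0)&(P[...,2]<z1)&(d>0)
    v,u=np.nonzero(m); w=plane('top',np.c_[u,v],zp); print(len(u),w.min(0),w.max(0),w.mean(0))
rect(.62,.66,.135,.19,.045,.065,.058)  # knob a
cv2.imwrite('pics/topz8.png',cv2.resize(im[150:310,230:460],None,fx=3.4,fy=3.4,interpolation=cv2.INTER_CUBIC)[:,:,::-1])
```

```text
t 31.2 tcp [ 0.4857 -0.1458  0.1176] th -1.97 x [ 0.001  0.175 -0.985] z [ 0.999 -0.034 -0.005] F [ 0.3 -0.7 -0.4] w 0.0402 q [-0.55  0.11  1.89  0.16  1.24 -0.57]
turn 1 rows [-0.0008 -0.0098 -0.0023]
shift 3 rows [ 0.0346 -0.0064  0.0006] total [ 0.1038 -0.0192  0.0018]
142 [0.62585996 0.16140641 0.058     ] [0.65369537 0.18933281 0.058     ] [0.63959713 0.17536644 0.058     ]
```

View pics/topz8.png

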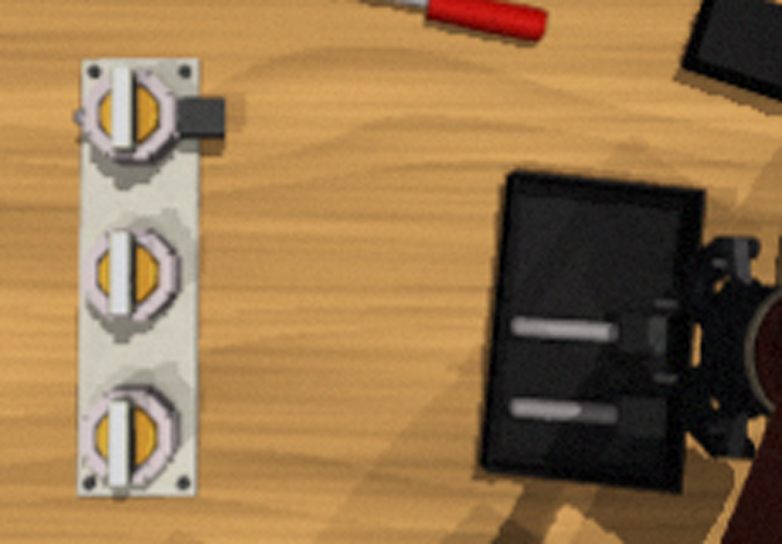

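Pin a is home: its knob meets the socket at (190,118) and the tip sticks out at (82,118). The gripper is above pin b's knob at about (640,335).

Emit:
move_arm(commands=[[0.034,-0.0064,0.0006,0,-0.01,-0.002,0.47],[0.034,-0.0064,0.0006,0,0,0,0.47],[0.02,-0.0035,0.0005,0,0,0,0.47],[0.015,-0.0025,0,0,0,0,0.47],[0,0,0,0,0,0,0.47],[0,0,0,0,0,0,0.47],[0,0,0,0,0,0,0.47]])

```text
t: 31.95
tool_pos: [0.4888, -0.1482, 0.0152]
orientation: [0.707, 0.073, 0.702, 0.048]
wrist_force: [-0.4, 0.8, 0.4]
grip_width: 0.0401
```

Run:
```python
from h import *
st(); goto([.4875,-.1467,.012],RT(-2,10))
```

```text
t 31.95 tcp [ 0.4888 -0.1482  0.0152] th -2.04 x [ 0.01   0.171 -0.985] z [ 0.999 -0.036  0.004] F [-0.4  0.8  0.4] w 0.0401 q [-0.55  0.27  1.93  0.18  1.03 -0.61]
turn 1 rows [-0.0001  0.0073  0.0046]
shift 1 rows [ 0.0034  0.0009 -0.0013] total [ 0.0034  0.0009 -0.0013]
```

Emit:
move_arm(commands=[[0.0034,0.001,-0.0013,0,0.007,0.005,0.47],[0,0,0,0,0,0,0.47],[0,0,0,0,0,0,0],[0,0,0,0,0,0,0],[0,0,0,0,0,0,0],[0,0,0,0,0,0,0],[0,0,0,0,0,0,0],[0,0,0,0,0,0,0]])

```text
t: 32.75
tool_pos: [0.4868, -0.1466, 0.0112]
orientation: [0.705, 0.074, 0.704, 0.049]
wrist_force: [-1.2, -0.9, 5.5]
grip_width: 0.0269
```

Run:
```python
from h import *
st(); s,p,M=cur()
q=p+[0,0,.125]; goto(q)
# b staging: knob at socket_b - 142 mm
e=np.array([-.0244,.9997]); k=np.array([.5233,.2274])-.142*e; print(k)
goto([k[0],k[1]+.0018,q[2]],RT(1.4,10),pos=q)
```

```text
t 32.75 tcp [ 0.4868 -0.1466  0.0112] th -2.03 x [ 0.005  0.174 -0.985] z [ 0.999 -0.035 -0.001] F [-1.2 -0.9  5.5] w 0.0269 q [-0.55  0.27  1.93  0.18  1.03 -0.61]
shift 4 rows [-0.0308  0.0055 -0.    ] total [-1.231e-01  2.180e-02 -1.000e-04]
[0.5267648 0.0854426]
turn 1 rows [-0.1184  0.0186 -0.0017]
shift 6 rows [0.0067 0.0382 0.0076] total [0.0404 0.2293 0.0457]
```

Emit:
move_arm(commands=[[-0.02,0.0035,0,0,0,0,0],[-0.035,0.0062,0,0,0,0,0],[-0.035,0.0062,0,0,0,0,0],[-0.033,0.0058,0,0,0,0,0],[0,0,0,-0.118,0.0186,0,0],[0.0067,0.0382,0.0076,0,0,0,0],[0.0067,0.0382,0.0076,0,0,0,0],[0.0067,0.0382,0.0076,0,0,0,0],[0.0067,0.0382,0.0076,0,0,0,0],[0.0067,0.0382,0.0076,0,0,0,0],[0.0067,0.0382,0.0076,0,0,0,0],[0,0,0,0,0,0,0],[0,0,0,0,0,0,0],[0,0,0,0,0,0,0]])

```text
t: 34.15
tool_pos: [0.5261, 0.0867, 0.1355]
orientation: [0.703, 0.054, 0.706, 0.07]
wrist_force: [-0.0, 0.5, -1.5]
grip_width: 0.0266
```

Run:
```python
from h import *
st(); goto([.5270,.0872,.0365],RT(1.4,10))
```

```text
t 34.15 tcp [0.5261 0.0867 0.1355] th 1.38 x [-0.006  0.175 -0.985] z [ 1.     0.024 -0.002] F [-0.   0.5 -1.5] w 0.0266 q [-0.1   0.09  1.87  0.19  1.21 -0.19]
turn 1 rows [-0.0014 -0.0036 -0.0021]
shift 3 rows [ 0.0325 -0.0056  0.0003] total [ 0.0976 -0.0167  0.001 ]
```

Emit:
move_arm(commands=[[0.0325,-0.0056,0,0,-0.004,-0.002,0],[0.0325,-0.0056,0,0,0,0,0],[0.022,-0.0038,0,0,0,0,0],[0.0106,-0.0018,0,0,0,0,0],[0,0,0,0,0,0,0],[0,0,0,0,0,0,0],[0,0,0,0,0,0,0]])

```text
t: 34.85
tool_pos: [0.528, 0.0874, 0.0386]
orientation: [0.705, 0.053, 0.704, 0.07]
wrist_force: [0.0, 0.9, -1.2]
grip_width: 0.0267
```

```bash
python3 - <<'E'
from h import *
st(); snap('top','top9'); snap('side','side9')
E
python3 shaft.py top9 .49 .55 .105 .181 .035 .07 .050
```

```text
t 34.85 tcp [0.528  0.0874 0.0386] th 1.35 x [-0.     0.174 -0.985] z [1.    0.023 0.004] F [ 0.   0.9 -1.2] w 0.0267 q [-0.09  0.23  1.92  0.21  1.02 -0.23]
0.11 21 x 0.5236 0.5336 mid 0.5286 mean 0.5285 ztop 0.0542
0.12 26 x 0.5209 0.5334 mid 0.5272 mean 0.527 ztop 0.0541
0.13 24 x 0.5208 0.5332 mid 0.527 mean 0.5274 ztop 0.0543
0.14 26 x 0.5206 0.5331 mid 0.5269 mean 0.5268 ztop 0.0538
0.15 22 x 0.5205 0.5328 mid 0.5266 mean 0.5271 ztop 0.054
0.16 25 x 0.5202 0.5327 mid 0.5264 mean 0.5262 ztop 0.0539
0.17 23 x 0.52 0.5325 mid 0.5263 mean 0.526 ztop 0.0539
0.18 9 x 0.5224 0.5324 mid 0.5274 mean 0.5268 ztop 0.0526
ymax 0.1795755697383888 fit x=a+b*y [-0.02666619  0.53076379] z fit [-0.01112938  0.05313283]
```

View pics/side9.png

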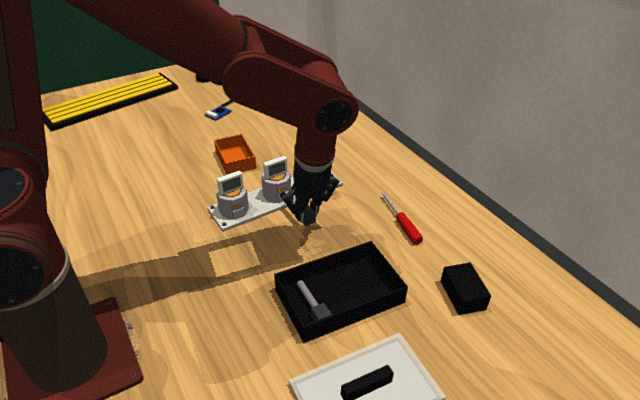

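The pin is held in front of socket b. The lid has been knocked slightly, its grip now near (367,382) in the side view, so I will re-measure it later.

Emit:
move_arm(commands=[[0.0024,-0.0004,-0.0012,0,0,0,0],[0,0,0,0,0,0,0],[0.0017,0.0098,0,0,0,0,0],[0,0,0,0,0,0,0],[0,0,0,0,0,0,0],[0,0,0,0,0,0,0]])

```text
t: 35.55
tool_pos: [0.5251, 0.0979, 0.0346]
orientation: [0.704, 0.053, 0.705, 0.07]
wrist_force: [-0.5, 0.3, -0.4]
grip_width: 0.0269
```

```bash
python3 - <<'E'
from h import *
st(); snap('top','top10')
E
python3 shaft.py top10 .49 .55 .125 .181 .035 .07 .050
```

```text
t 35.55 tcp [0.5251 0.0979 0.0346] th 1.4 x [-0.003  0.174 -0.985] z [1.    0.024 0.001] F [-0.5  0.3 -0.4] w 0.0269 q [-0.07  0.23  1.93  0.21  1.01 -0.21]
0.13 27 x 0.5183 0.5308 mid 0.5246 mean 0.5242 ztop 0.0499
0.14 26 x 0.5181 0.5307 mid 0.5244 mean 0.5246 ztop 0.0505
0.15 24 x 0.518 0.5305 mid 0.5242 mean 0.5242 ztop 0.0499
0.16 24 x 0.5178 0.5303 mid 0.524 mean 0.5241 ztop 0.0495
0.17 25 x 0.5176 0.5301 mid 0.5238 mean 0.524 ztop 0.0495
0.18 12 x 0.5175 0.5299 mid 0.5237 mean 0.5237 ztop 0.0483
ymax 0.1795755697383888 fit x=a+b*y [-0.01628501  0.52662443] z fit [-0.01595081  0.05009699]
```

Emit:
move_arm(commands=[[-0.0015,0.0003,0.0007,0,0,0,0],[0,0,0,0,0,0,0],[0.0017,0.0098,0,0,0,0,0],[0.0017,0.0098,0,0,0,0,0],[0.0009,0.005,0,0,0,0,0],[0,0,0,0,0,0,0],[0,0,0,0,0,0,0]])

```text
t: 36.3
tool_pos: [0.525, 0.1231, 0.0361]
orientation: [0.704, 0.053, 0.705, 0.071]
wrist_force: [-0.4, -0.0, -0.9]
grip_width: 0.0269
```

```bash
python3 - <<'E'
from h import *
st(); snap('top','top11')
E
python3 shaft.py top11 .49 .55 .14 .181 .035 .07 .050
```

```text
t 36.3 tcp [0.525  0.1231 0.0361] th 1.43 x [-0.003  0.174 -0.985] z [1.    0.025 0.001] F [-0.4 -0.  -0.9] w 0.0269 q [-0.03  0.24  1.92  0.21  1.   -0.16]
0.155 15 x 0.5203 0.5303 mid 0.5253 mean 0.5253 ztop 0.0506
0.165 20 x 0.5202 0.5302 mid 0.5252 mean 0.5251 ztop 0.0512
0.175 20 x 0.52 0.53 mid 0.525 mean 0.525 ztop 0.0502
ymax 0.1795755697383888 fit x=a+b*y [-0.01297323  0.52728135] z fit [-0.00922317  0.05110505]
```

Emit:
move_arm(commands=[[0.0017,0.0098,0,0,0,0,0],[0.0017,0.0098,0,0,0,0,0],[0.0017,0.0098,0,0,0,0,0],[0.0017,0.0098,0,0,0,0,0],[0.0009,0.005,0,0,0,0,0],[0.0009,0.005,0,0,0,0,0],[0.0005,0.003,0,0,0,0,0],[0,0,0,0,0,0,0],[0,0,0,0,0,0,0]])

```text
t: 37.25
tool_pos: [0.5239, 0.1756, 0.0363]
orientation: [0.704, 0.053, 0.705, 0.07]
wrist_force: [0.2, -0.0, -1.3]
grip_width: 0.0266
```

Run:
```python
from h import *
st()
```

```text
t 37.25 tcp [0.5239 0.1756 0.0363] th 1.37 x [-0.003  0.174 -0.985] z [1.    0.024 0.001] F [ 0.2 -0.  -1.3] w 0.0266 q [ 0.07  0.25  1.9   0.21  0.99 -0.07]
```

Emit:
move_arm(commands=[[0.0005,0.003,0,0,0,0,0],[0.0003,0.002,0,0,0,0,0],[0.0003,0.002,0,0,0,0,0],[0,0,0,0,0,0,0],[0,0,0,0,0,0,0]])

```text
t: 37.75
tool_pos: [0.524, 0.1787, 0.0363]
orientation: [0.704, 0.051, 0.705, 0.068]
wrist_force: [-3.1, -19.1, 4.3]
grip_width: 0.027
```

Run:
```python
from h import *
st()
```

```text
t 37.75 tcp [0.524  0.1787 0.0363] th 1.4 x [-0.003  0.168 -0.986] z [1.    0.024 0.001] F [ -3.1 -19.1   4.3] w 0.027 q [ 0.08  0.26  1.9   0.2   0.99 -0.05]
```

Emit:
move_arm(commands=[[0,-0.003,0,0,0,0,0],[0,0,0,0,0,0,0.5],[0,0,0,0,0,0,0.5],[0,0,0,0,0,0,0.5],[-0.02,0,0,0,0,0,0.5],[-0.04,0,0,0,0,0,0.5],[-0.04,0,0,0,0,0,0.5],[0,0,0,0,0,0,0.47],[0,0,0,0,0,0,0.47]])

```text
t: 38.65
tool_pos: [0.5252, 0.1628, 0.1358]
orientation: [0.705, 0.053, 0.704, 0.071]
wrist_force: [-0.6, -0.3, -1.0]
grip_width: 0.0402
```

Run:
```python
from h import *
st(); goto([.427,-.1443,.12],RT(-2.7,10))
```

```text
t 38.65 tcp [0.5252 0.1628 0.1358] th 1.38 x [ 0.     0.174 -0.985] z [1.    0.024 0.004] F [-0.6 -0.3 -1. ] w 0.0402 q [ 0.05  0.1   1.86  0.19  1.18 -0.05]
turn 1 rows [ 0.1419 -0.0162 -0.0016]
shift 9 rows [-0.0043 -0.0344 -0.0093] total [-0.0385 -0.3094 -0.0836]
```

Emit:
move_arm(commands=[[0,0,0,0.142,-0.016,-0.002,0.47],[-0.0043,-0.0344,-0.0093,0,0,0,0.47],[-0.0043,-0.0344,-0.0093,0,0,0,0.47],[-0.0043,-0.0344,-0.0093,0,0,0,0.47],[-0.0043,-0.0344,-0.0093,0,0,0,0.47],[-0.0043,-0.0344,-0.0093,0,0,0,0.47],[-0.0043,-0.0344,-0.0093,0,0,0,0.47],[-0.0043,-0.0344,-0.0093,0,0,0,0.47],[-0.0043,-0.0344,-0.0093,0,0,0,0.47],[-0.0043,-0.0344,-0.0093,0,0,0,0.47],[0,0,0,0,0,0,0.47],[0,0,0,0,0,0,0.47],[0,0,0,0,0,0,0.47]])

```text
t: 39.95
tool_pos: [0.4254, -0.1436, 0.1183]
orientation: [0.704, 0.079, 0.704, 0.045]
wrist_force: [0.1, -0.0, -0.1]
grip_width: 0.0403
```

```bash
python3 - <<'E'
from h import *
st(); goto([.427,-.1443,.012],RT(-2.7,10))
snap('top','top12')
E
python3 pins.py top12
```

```text
t 39.95 tcp [ 0.4254 -0.1436  0.1183] th -2.67 x [ 0.003  0.174 -0.985] z [ 0.999 -0.047 -0.005] F [ 0.1 -0.  -0.1] w 0.0403 q [-0.61 -0.03  2.03  0.15  1.24 -0.62]
turn 1 rows [-0.0008 -0.0098 -0.0015]
shift 3 rows [ 0.0349 -0.0064  0.0006] total [ 0.1046 -0.0191  0.0017]
shaft 138 mean [ 0.4295 -0.0901] ang 87.0 ends [ 0.4278 -0.1237] [ 0.4315 -0.0538]
knob 168 [ 0.4267 -0.1466  0.033 ] [ 427.4 -146.4] [29.3 34.5] 1.2 z 0.03236479218459343
```

View pics/top12.png

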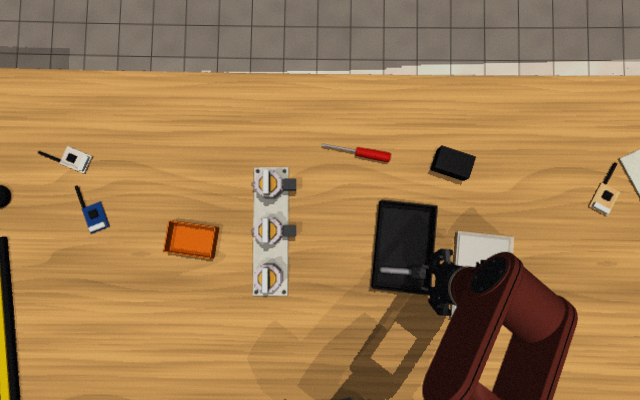

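The top view shows pins a and b home, with knobs at (289,184) and (289,231). The last pin is at (405,271), unmoved.

Emit:
move_arm(commands=[[0.034,-0.0064,0.0006,0,-0.01,-0.002,0.47],[0.034,-0.0064,0.0005,0,0,0,0.47],[0.02,-0.0035,0,0,0,0,0.47],[0.0165,-0.0025,0,0,0,0,0.47],[0,0,0,0,0,0,0.47],[0,0,0,0,0,0,0.47],[0,0,0,0,0,0,0.47]])

```text
t: 40.7
tool_pos: [0.4277, -0.1454, 0.0141]
orientation: [0.707, 0.077, 0.702, 0.044]
wrist_force: [-0.3, -0.3, 0.4]
grip_width: 0.04
```

Run:
```python
from h import *
st(); goto([.427,-.1443,.012],RT(-2.7,10))
```

```text
t 40.7 tcp [ 0.4277 -0.1454  0.0141] th -2.7 x [ 0.011  0.171 -0.985] z [ 0.999 -0.047  0.003] F [-0.3 -0.3  0.4] w 0.04 q [-0.61  0.15  2.08  0.17  1.01 -0.67]
turn 1 rows [0.001  0.0062 0.0052]
shift 1 rows [ 0.0022  0.0007 -0.0008] total [ 0.0022  0.0007 -0.0008]
```

Emit:
move_arm(commands=[[0.0025,0.001,-0.0008,0,0.006,0.005,0.47],[0,0,0,0,0,0,0.47],[0,0,0,0,0,0,0],[0,0,0,0,0,0,0],[0,0,0,0,0,0,0],[0,0,0,0,0,0,0],[0,0,0,0,0,0,0],[0,0,0,0,0,0,0]])

```text
t: 41.5
tool_pos: [0.4266, -0.1443, 0.0114]
orientation: [0.706, 0.079, 0.703, 0.045]
wrist_force: [-1.3, 0.1, 5.4]
grip_width: 0.0267
```

Run:
```python
from h import *
st(); s,p,M=cur()
q=p+[0,0,.125]; goto(q)
e=np.array([-.0244,.9997]); k=np.array([.4084,.2242])-.142*e; print(k)
goto([k[0],k[1]+.0018,q[2]],RT(1.4,10),pos=q)
```

```text
t 41.5 tcp [ 0.4266 -0.1443  0.0114] th -2.74 x [ 0.008  0.174 -0.985] z [ 0.999 -0.048 -0.   ] F [-1.3  0.1  5.4] w 0.0267 q [-0.61  0.15  2.08  0.17  1.01 -0.67]
shift 4 rows [-0.0308  0.0054 -0.    ] total [-1.231e-01  2.180e-02 -1.000e-04]
[0.4118648 0.0822426]
turn 1 rows [-0.1425  0.0242 -0.0008]
shift 6 rows [ 0.0066  0.0375 -0.0015] total [ 0.0397  0.2252 -0.0091]
```

Emit:
move_arm(commands=[[-0.02,0.0035,0,0,0,0,0],[-0.035,0.0062,0,0,0,0,0],[-0.035,0.0062,0,0,0,0,0],[-0.033,0.0058,0,0,0,0,0],[0,0,0,-0.142,0.024,0,0],[0.0066,0.0375,-0.0015,0,0,0,0],[0.0066,0.0375,-0.0015,0,0,0,0],[0.0066,0.0375,-0.0015,0,0,0,0],[0.0066,0.0375,-0.0015,0,0,0,0],[0.0066,0.0375,-0.0015,0,0,0,0],[0.0066,0.0375,-0.0015,0,0,0,0],[0,0,0,0,0,0,0],[0,0,0,0,0,0,0],[0,0,0,0,0,0,0]])

```text
t: 42.9
tool_pos: [0.4117, 0.0834, 0.1357]
orientation: [0.703, 0.053, 0.705, 0.07]
wrist_force: [0.6, -0.3, -1.9]
grip_width: 0.0266
```

Run:
```python
from h import *
st(); goto([.4117,.0840,.0365],RT(1.4,10))
```

```text
t 42.9 tcp [0.4117 0.0834 0.1357] th 1.37 x [-0.005  0.174 -0.985] z [ 1.     0.024 -0.001] F [ 0.6 -0.3 -1.9] w 0.0266 q [-0.13 -0.2   2.15  0.18  1.23 -0.22]
turn 1 rows [-0.0013 -0.002  -0.0009]
shift 3 rows [ 0.0326 -0.0056  0.    ] total [ 0.0978 -0.0167  0.    ]
```

Emit:
move_arm(commands=[[0.0325,-0.0056,0,0,-0.002,-0.001,0],[0.0325,-0.0056,0,0,0,0,0],[0.022,-0.0038,-0.001,0,0,0,0],[0.0126,-0.0022,0,0,0,0,0],[0,0,0,0,0,0,0],[0.0017,0.0098,0,0,0,0,0],[0,0,0,0,0,0,0],[0,0,0,0,0,0,0],[0,0,0,0,0,0,0]])

```text
t: 43.8
tool_pos: [0.4111, 0.0944, 0.0357]
orientation: [0.704, 0.053, 0.704, 0.07]
wrist_force: [-0.0, 0.3, -1.0]
grip_width: 0.0268
```

```bash
python3 - <<'E'
from h import *
st(); snap('top','top13')
E
python3 shaft.py top13 .38 .44 .105 .178 .035 .07 .050
```

```text
t 43.8 tcp [0.4111 0.0944 0.0357] th 1.41 x [-0.002  0.174 -0.985] z [1.    0.025 0.002] F [-0.   0.3 -1. ] w 0.0268 q [-0.1  -0.03  2.21  0.21  0.99 -0.25]
0.11 17 x 0.4062 0.4306 mid 0.4184 mean 0.4191 ztop 0.054
0.12 24 x 0.4062 0.4184 mid 0.4123 mean 0.4124 ztop 0.0497
0.13 28 x 0.4061 0.4182 mid 0.4121 mean 0.412 ztop 0.0514
0.14 24 x 0.4057 0.4179 mid 0.4118 mean 0.412 ztop 0.0504
0.15 25 x 0.4056 0.4176 mid 0.4116 mean 0.412 ztop 0.0508
0.16 25 x 0.4053 0.4176 mid 0.4115 mean 0.4119 ztop 0.0507
0.17 24 x 0.4051 0.4172 mid 0.4112 mean 0.4115 ztop 0.0513
0.18 6 x 0.4054 0.417 mid 0.4112 mean 0.4113 ztop 0.0493
ymax 0.17676568699421308 fit x=a+b*y [-0.07029711  0.42277211] z fit [-0.00599768  0.04956775]
```

Emit:
move_arm(commands=[[-0.0003,0,-0.0009,0,0,0,0],[0,0,0,0,0,0,0],[0.0017,0.0098,0,0,0,0,0],[0.0017,0.0098,0,0,0,0,0],[0.0009,0.005,0,0,0,0,0],[0,0,0,0,0,0,0],[0,0,0,0,0,0,0]])

```text
t: 44.55
tool_pos: [0.4088, 0.1197, 0.0351]
orientation: [0.704, 0.053, 0.705, 0.071]
wrist_force: [0.8, -0.1, -1.4]
grip_width: 0.0266
```

```bash
python3 - <<'E'
from h import *
st(); snap('top','top14')
E
python3 shaft.py top14 .38 .44 .135 .178 .035 .07 .050
```

```text
t 44.55 tcp [0.4088 0.1197 0.0351] th 1.45 x [-0.004  0.174 -0.985] z [1.    0.025 0.   ] F [ 0.8 -0.1 -1.4] w 0.0266 q [-0.04 -0.02  2.21  0.21  0.98 -0.19]
0.14 14 x 0.4032 0.4155 mid 0.4094 mean 0.4099 ztop 0.0497
0.15 25 x 0.4031 0.4155 mid 0.4093 mean 0.4097 ztop 0.0509
0.16 24 x 0.4028 0.4154 mid 0.4091 mean 0.4092 ztop 0.0506
0.17 24 x 0.4027 0.4152 mid 0.409 mean 0.409 ztop 0.0494
0.18 6 x 0.4022 0.4148 mid 0.4085 mean 0.4089 ztop 0.0499
ymax 0.17670464105367228 fit x=a+b*y [-0.03412346  0.41494616] z fit [-0.02834665  0.05282657]
```

Emit:
move_arm(commands=[[-0.0007,0.0001,0.0008,0,0,0,0],[0,0,0,0,0,0,0],[0.0017,0.0098,0,0,0,0,0],[0.0017,0.0098,0,0,0,0,0],[0.0017,0.0098,0,0,0,0,0],[0.0017,0.0098,0,0,0,0,0],[0.0009,0.005,0,0,0,0,0],[0.0009,0.005,0,0,0,0,0],[0,0,0,0,0,0,0],[0,0,0,0,0,0,0]])

```text
t: 45.6
tool_pos: [0.4084, 0.1693, 0.036]
orientation: [0.704, 0.053, 0.705, 0.07]
wrist_force: [-0.2, -1.3, -1.1]
grip_width: 0.0267
```

Run:
```python
from h import *
st()
```

```text
t 45.6 tcp [0.4084 0.1693 0.036 ] th 1.41 x [-0.004  0.174 -0.985] z [1.    0.025 0.   ] F [-0.2 -1.3 -1.1] w 0.0267 q [ 0.08 -0.    2.18  0.21  0.96 -0.07]
```

Emit:
move_arm(commands=[[0.0005,0.003,0,0,0,0,0],[0.0005,0.003,0,0,0,0,0],[0.0003,0.002,0,0,0,0,0],[0.0003,0.0015,0,0,0,0,0],[0,0,0,0,0,0,0],[0,0,0,0,0,0,0]])

```text
t: 46.2
tool_pos: [0.4084, 0.1776, 0.0362]
orientation: [0.704, 0.052, 0.705, 0.07]
wrist_force: [-2.5, -9.0, 2.3]
grip_width: 0.0267
```

Run:
```python
from h import *
st()
```

```text
t 46.2 tcp [0.4084 0.1776 0.0362] th 1.43 x [-0.004  0.171 -0.985] z [1.    0.025 0.   ] F [-2.5 -9.   2.3] w 0.0267 q [ 0.1   0.    2.18  0.21  0.96 -0.05]
```

Emit:
move_arm(commands=[[0.0002,0.001,0,0,0,0,0],[0,0,0,0,0,0,0],[0,-0.002,0,0,0,0,0],[0,0,0,0,0,0,0.5],[0,0,0,0,0,0,0.5],[0,0,0,0,0,0,0.5],[-0.02,0,0,0,0,0,0.5],[-0.04,0,0,0,0,0,0.5],[-0.04,0,0,0,0,0,0.5],[-0.04,-0.02,0,0,0,0,1],[-0.02,-0.04,0,0,0,0,1],[0,-0.04,0,0,0,0,1],[0,-0.04,0,0,0,0,1],[0,-0.04,0,0,0,0,1],[0,0,0,0,0,0,1]])

```text
t: 47.7
tool_pos: [0.4131, -0.0306, 0.1614]
orientation: [0.704, 0.055, 0.705, 0.068]
wrist_force: [0.3, 0.7, -0.1]
grip_width: 0.0856
```

```bash
cat > lid.py <<'E'
from h import *
import sys
def lid(f):
    z=np.load('pics/%s.npz'%f); im,d=z['im'],z['d']; P=cloud('top',d)
    for nm,z0,z1,zp in(('plate',.009,.025,.016),('grip',.034,.06,.046)):
        m=(P[...,0]>.25)&(P[...,0]<.65)&(P[...,1]>-.45)&(P[...,1]<-.19)&(P[...,2]>z0)&(P[...,2]<z1)&(d>0)
        cs,_=cv2.findContours(m.astype(np.uint8),cv2.RETR_EXTERNAL,cv2.CHAIN_APPROX_NONE)
        if not cs: continue
        c=max(cs,key=cv2.contourArea)[:,0]
        w=plane('top',c,zp); r=cv2.minAreaRect((w[:,:2]*1000).astype(np.float32)); print(nm,np.round(r[0],1),np.round(r[1],1),round(r[2],2),'z',np.median(P[m][:,2]))
    # case rim
    m=(P[...,0]>.33)&(P[...,0]<.65)&(P[...,1]>-.215)&(P[...,1]<0)&(P[...,2]>.038)&(P[...,2]<.056)&(d>0)
    cs,_=cv2.findContours(m.astype(np.uint8),cv2.RETR_EXTERNAL,cv2.CHAIN_APPROX_NONE); c=max(cs,key=lambda c:len(c))[:,0]
    w=plane('top',c,.048); r=cv2.minAreaRect((w[:,:2]*1000).astype(np.float32)); print('case',np.round(r[0],1),np.round(r[1],1),round(r[2],2))
lid(sys.argv[1])
E
python3 - <<'E'
from h import *
st(); im,d=snap('top','top15'); snap('side','side15')
cv2.imwrite('pics/topz15.png',cv2.resize(im[150:330,230:540],None,fx=2.5,fy=2.5,interpolation=cv2.INTER_CUBIC)[:,:,::-1])
P=cloud('top',d)
for x in (.639,.5245,.409):
    m=(abs(P[...,0]-x)<.02)&(P[...,1]>.13)&(P[...,1]<.19)&(P[...,2]>.045)&(P[...,2]<.065)
    v,u=np.nonzero(m); w=plane('top',np.c_[u,v],.058); print(len(u),w.min(0),w.max(0))
E
python3 lid.py top15
```

```text
t 47.7 tcp [ 0.4131 -0.0306  0.1614] th 1.11 x [-0.004  0.173 -0.985] z [ 1.     0.019 -0.   ] F [ 0.3  0.7 -0.1] w 0.0856 q [-0.4  -0.21  2.11  0.16  1.32 -0.46]
142 [0.62585996 0.16140641 0.058     ] [0.65369537 0.18933281 0.058     ]
143 [0.51243584 0.15880891 0.058     ] [0.53741174 0.18887254 0.058     ]
167 [0.39653039 0.15616605 0.058     ] [0.42344357 0.18835576 0.058     ]
plate [ 434.5 -310.1] [142.5 185.1] 84.84 z 0.01568900177350918
grip [ 420.  -306.7] [26.2 80.7] 84.99 z 0.044938772534189875
case [ 526.2 -114.2] [142.7 148.4] 85.13
```

View pics/topz15.png

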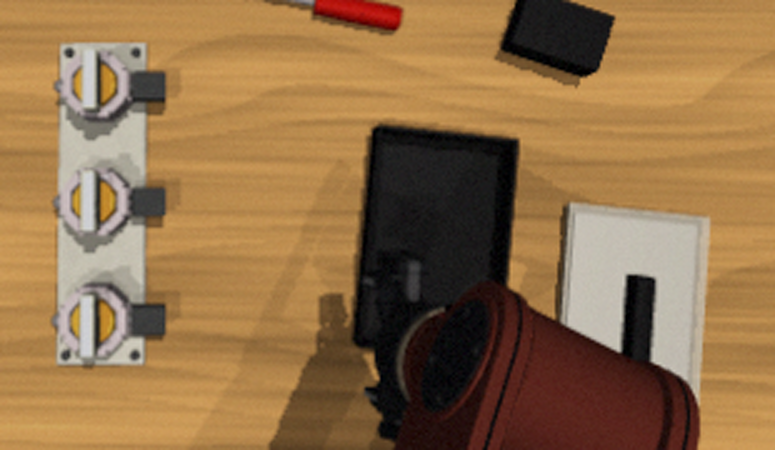

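View pics/side15.png

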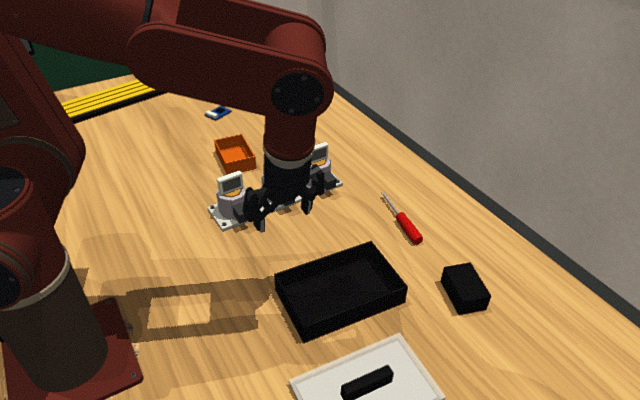

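All three pins are home, their knobs meeting the sockets at (148,85), (148,202) and (148,320) in the zoomed view. The arm hides part of the lid, so I clear it before measuring.

Run:
```python
from h import *
goto([.52,.05,.21],RT(85,0),rs=.13)
```

```text
turn 12 rows [-0.243   0.0214 -0.0239]
shift 4 rows [-0.012  -0.0249  0.0216] total [-0.0482 -0.0997  0.0864]
```

Emit:
move_arm(commands=[[-0.04,0,0,0,0,0,1],[0,0,0,-0.243,0.0214,-0.0239,1],[0,0,0,-0.243,0.0214,-0.0239,1],[0,0,0,-0.243,0.0214,-0.0239,1],[0,0,0,-0.243,0.0214,-0.0239,1],[0,0,0,-0.243,0.0214,-0.0239,1],[0,0,0,-0.243,0.0214,-0.0239,1],[0,0,0,-0.243,0.0214,-0.0239,1],[0,0,0,-0.243,0.0214,-0.0239,1],[0,0,0,-0.243,0.0214,-0.0239,1],[0,0,0,-0.243,0.0214,-0.0239,1],[0,0,0,-0.243,0.0214,-0.0239,1],[0,0,0,-0.243,0.0214,-0.0239,1],[0,-0.025,0.022,0,0,0,1],[0,-0.025,0.022,0,0,0,1],[0,-0.025,0.022,0,0,0,1],[0,-0.025,0.022,0,0,0,1],[0,0,0,0,0,0,1],[0,0,0,0,0,0,1]])

```text
t: 49.7
tool_pos: [0.52, 0.0472, 0.201]
orientation: [0.519, -0.479, 0.52, 0.479]
wrist_force: [-0.3, -0.2, -0.2]
grip_width: 0.0854
```

```bash
python3 - <<'E'
from h import *
st(); snap('top','top16')
E
python3 lid.py top16
```

```text
t 49.7 tcp [0.52   0.0472 0.201 ] th 85.35 x [-0.001 -0.001 -1.   ] z [ 0.081  0.997 -0.001] F [-0.3 -0.2 -0.2] w 0.0854 q [-0.06 -0.    1.83 -0.    1.32 -1.55]
plate [ 416.6 -308.6] [142.5 221. ] 84.92 z 0.015708942293666706
grip [ 416.1 -306.8] [26.5 88.7] 86.06 z 0.044873762653560134
case [ 486.9 -150.2] [ 78.6 225.3] 89.63
```

View pics/top16.png

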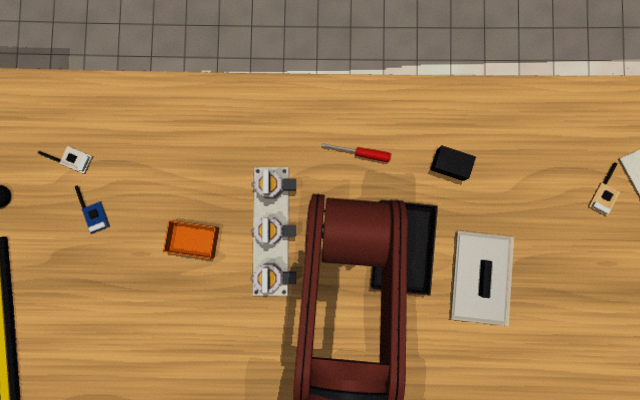

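Run:
```python
from h import *
goto([.4175,-.3104,.17],RT(85,0))
```

```text
turn 1 rows [ 0.0099 -0.0017 -0.0014]
shift 10 rows [ 0.0031  0.0071 -0.0364] total [ 0.0311  0.0707 -0.3644]
```

Emit:
move_arm(commands=[[0.003,0.0071,-0.0364,0.01,0,0,1],[0.003,0.0071,-0.0364,0,0,0,1],[0.003,0.0071,-0.0364,0,0,0,1],[0.003,0.0071,-0.0364,0,0,0,1],[0.003,0.0071,-0.0364,0,0,0,1],[0.003,0.0071,-0.0364,0,0,0,1],[0.003,0.0071,-0.0364,0,0,0,1],[0.003,0.0071,-0.0364,0,0,0,1],[0.003,0.0071,-0.0364,0,0,0,1],[0.003,0.0071,-0.0364,0,0,0,1],[0,0,0,0,0,0,1],[0,0,0,0,0,0,1],[0,0,0,0,0,0,1]])

```text
t: 51.05
tool_pos: [0.4172, -0.3101, 0.1718]
orientation: [0.522, -0.477, 0.522, 0.477]
wrist_force: [-0.1, 0.1, -0.7]
grip_width: 0.0855
```

Run:
```python
from h import *
st(); goto([.4175,-.3104,.026],RT(85,0))
im,d=snap('top','top17')
```

```text
t 51.05 tcp [ 0.4172 -0.3101  0.1718] th 84.87 x [ 0. -0. -1.] z [ 0.089  0.996 -0.   ] F [-0.1  0.1 -0.7] w 0.0855 q [-0.79  0.02  1.86 -0.    1.26 -2.27]
turn 1 rows [-0.0044 -0.0009  0.001 ]
shift 4 rows [ 0.0364 -0.0001 -0.0001] total [ 0.1458 -0.0003 -0.0002]
```

View pics/top17.png

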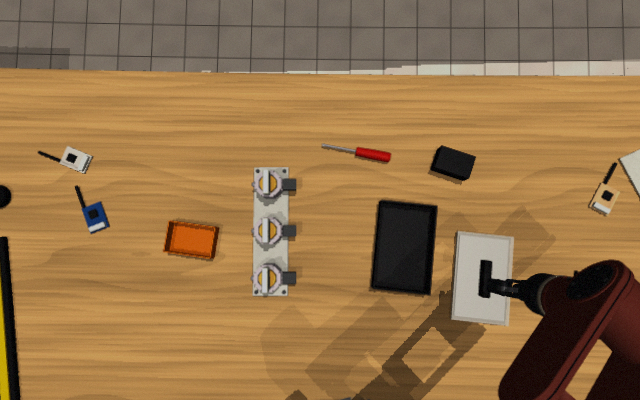

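The gripper is in line with the lid grip at (486,278), and the case at (404,248) is empty and clear.

```bash
python3 lid.py top17
```

```text
plate [ 416.6 -308.5] [142.5 221.1] 84.87 z 0.015664786689439936
grip [ 415.7 -306.6] [25.5 88.2] 84.69 z 0.04482470456487109
case [ 489.8 -110.6] [143.  221.3] 84.96
```

Emit:
move_arm(commands=[[0.0364,0,0,0,0,0,1],[0.0364,0,0,0,0,0,1],[0.0364,0,0,0,0,0,1],[0.024,0,0,0,0,0,1],[0.012,0,0,0,0,0,1],[0,0,0,0,0,0,1],[0,0,0,0,0,0,1],[0,0,0,0,0,0,0],[0,0,0,0,0,0,0],[0,0,0,0,0,0,0],[0,0,0,0,0,0,0],[0,0,0,0,0,0,0],[0,0,0,0,0,0,0],[0,0,0,0,0,0,0]], squeeze=70)

```text
t: 52.5
tool_pos: [0.4178, -0.3116, 0.0271]
orientation: [0.522, -0.478, 0.522, 0.476]
wrist_force: [-1.3, 0.5, 5.7]
grip_width: 0.0185
```

Run:
```python
from h import *
st()
```

```text
t 52.5 tcp [ 0.4178 -0.3116  0.0271] th 84.87 x [ 0.001 -0.002 -1.   ] z [ 0.089  0.996 -0.002] F [-1.3  0.5  5.7] w 0.0185 q [-0.79  0.22  1.94 -0.    0.97 -2.27]
```

Run:
```python
from h import *
s,p,M=cur(); q=p+[0,0,.13]
goto([.4900,-.1130,q[2]],RT(85.05),pos=q)
```

```text
turn 1 rows [-0.0064 -0.0031  0.0022]
shift 6 rows [ 0.     -0.0091  0.034 ] total [ 0.     -0.0548  0.2041]
```

Emit:
move_arm(commands=[[-0.02,0,0,0,0,0,0],[-0.04,0,0,0,0,0,0],[-0.04,0,0,0,0,0,0],[-0.03,0,0,0,0,0,0],[0,0,0,0,0,0,0],[0,0,0,0,0,0,0]])

```text
t: 53.1
tool_pos: [0.4172, -0.3109, 0.156]
orientation: [0.522, -0.477, 0.522, 0.477]
wrist_force: [0.3, 0.4, -3.0]
grip_width: 0.0188
```

Run:
```python
from h import *
st(); goto([.4900,-.1130,.157],RT(85.05))
```

```text
t 53.1 tcp [ 0.4172 -0.3109  0.156 ] th 84.87 x [ 0.    -0.001 -1.   ] z [ 0.089  0.996 -0.001] F [ 0.3  0.4 -3. ] w 0.0188 q [-0.79  0.04  1.87 -0.    1.23 -2.27]
turn 1 rows [-0.0064 -0.0016  0.0008]
shift 6 rows [-0.0002 -0.0092  0.0339] total [-0.001  -0.0555  0.2034]
```

Emit:
move_arm(commands=[[0,-0.0092,0.034,-0.006,0,0,0],[0,-0.0092,0.034,0,0,0,0],[0,-0.0092,0.034,0,0,0,0],[0,-0.0092,0.034,0,0,0,0],[0,-0.0092,0.034,0,0,0,0],[0,-0.0092,0.034,0,0,0,0],[0,0,0,0,0,0,0],[0,0,0,0,0,0,0],[0,0,0,0,0,0,0]])

```text
t: 54.0
tool_pos: [0.4889, -0.1129, 0.1546]
orientation: [0.521, -0.477, 0.522, 0.478]
wrist_force: [-0.1, -0.3, -3.1]
grip_width: 0.0184
```

Run:
```python
from h import *
st(); goto([.4900,-.1130,.085],RT(85.05))
snap('side','side18'); snap('top','top18')
```

```text
t 54.0 tcp [ 0.4889 -0.1129  0.1546] th 85.02 x [-0.003 -0.    -1.   ] z [ 0.087  0.996 -0.   ] F [-0.1 -0.3 -3.1] w 0.0184 q [-0.38 -0.    1.92 -0.    1.23 -1.87]
turn 1 rows [-0.0009 -0.0007 -0.0052]
shift 2 rows [ 0.0348 -0.0005 -0.    ] total [ 0.0696 -0.0011 -0.0001]
```

View pics/side18.png

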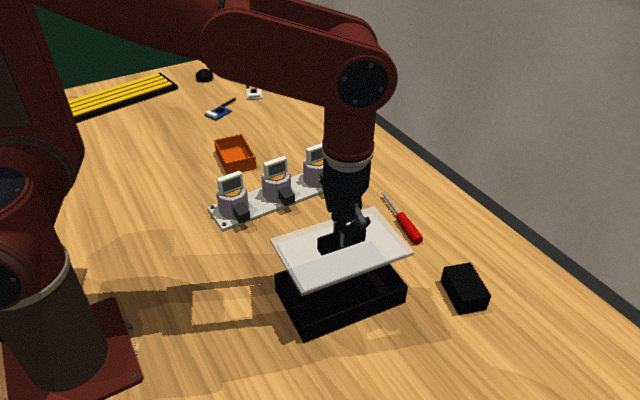

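The lid is held level above the case, its near corner at (300,292) over the case corner. Lowering.

Emit:
move_arm(commands=[[0.03,0,0,0,0,0,0],[0.025,0,0,0,0,0,0],[0.014,0,0,0,0,0,0],[0,0,0,0,0,0,0],[0,0,0,0,0,0,0],[0,0,0,0,0,0,0]])

```text
t: 54.7
tool_pos: [0.4912, -0.1134, 0.0887]
orientation: [0.522, -0.479, 0.521, 0.477]
wrist_force: [0.5, -1.1, -1.8]
grip_width: 0.0188
```

Run:
```python
from h import *
st(); goto([.4900,-.1130,.068],RT(85.05))
im,d=snap('side','side19')
cv2.imwrite('pics/sidez19.png',cv2.resize(im[190:350,250:430],None,fx=4,fy=3.5,interpolation=cv2.INTER_CUBIC)[:,:,::-1])
# predicted vs seen side: lid plate corners if centered
c=np.array([.4893,-.1115]);a=math.radians(-5);ex=np.array([math.cos(a),math.sin(a)]);ey=np.array([-ex[1],ex[0]])
for z in (.048,):
    print([np.round(proj('side',[*(c+sx*.11*ex+sy*.07*ey),z])[0],1) for sx,sy in((-1,-1),(-1,1),(1,1),(1,-1))])
```

```text
t 54.7 tcp [ 0.4912 -0.1134  0.0887] th 85.02 x [ 0.003 -0.002 -1.   ] z [ 0.087  0.996 -0.002] F [ 0.5 -1.1 -1.8] w 0.0188 q [-0.38  0.08  1.96 -0.    1.09 -1.87]
turn 1 rows [-0.0011 -0.0032  0.0057]
shift 1 rows [0.0207 0.0013 0.0003] total [0.0207 0.0013 0.0003]
[array([302.6, 328. ]), array([273.1, 273.7]), array([370.8, 240.3]), array([407.8, 286.8])]
```

View pics/sidez19.png

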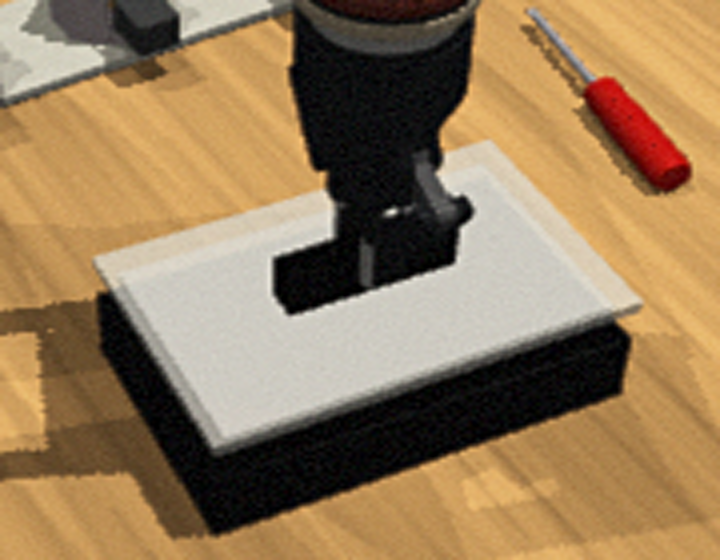

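The lid is centred just above the rim; its corners at (215,450) and (640,305) sit over the case corners.

Emit:
move_arm(commands=[[0.008,0.0013,0.0003,0,0,0,0],[0.005,0,0,0,0,0,0],[0.004,0,0,0,0,0,0],[0,0,0,0,0,0,0],[0,0,0,0,0,0,0]])

```text
t: 55.25
tool_pos: [0.4887, -0.1122, 0.07]
orientation: [0.521, -0.478, 0.521, 0.478]
wrist_force: [0.6, -0.2, -1.8]
grip_width: 0.0185
```

Run:
```python
from h import *
st()
```

```text
t 55.25 tcp [ 0.4887 -0.1122  0.07  ] th 85.05 x [-0.    -0.001 -1.   ] z [ 0.086  0.996 -0.001] F [ 0.6 -0.2 -1.8] w 0.0185 q [-0.38  0.11  1.98 -0.    1.05 -1.87]
```

Emit:
move_arm(commands=[[0.002,0,0,0,0,0,0],[0.001,0,0,0,0,0,0],[0.001,0,0,0,0,0,0],[0,0,0,0,0,0,0],[0,0,0,0,0,0,0]])

```text
t: 55.75
tool_pos: [0.489, -0.1123, 0.0671]
orientation: [0.521, -0.478, 0.521, 0.478]
wrist_force: [-4.0, 1.1, 6.0]
grip_width: 0.0181
```

Run:
```python
from h import *
st()
```

```text
t 55.75 tcp [ 0.489  -0.1123  0.0671] th 85.05 x [ 0.    -0.001 -1.   ] z [ 0.086  0.996 -0.001] F [-4.   1.1  6. ] w 0.0181 q [-0.38  0.11  1.98 -0.    1.05 -1.87]
```

Seated at the expected height. Release, go straight up, then move off towards −y to look.

Emit:
move_arm(commands=[[0,0,0,0,0,0,1],[0,0,0,0,0,0,1],[0,0,0,0,0,0,1],[0,0,0,0,0,0,1],[-0.02,0,0,0,0,0,1],[-0.04,0,0,0,0,0,1],[-0.04,0,0,0,0,0,1],[-0.04,0,0,0,0,0,1],[0,0.006,-0.04,0,0,0,1],[0,0.006,-0.04,0,0,0,1],[0,0.006,-0.04,0,0,0,1],[0,0.006,-0.04,0,0,0,1],[0,0.006,-0.04,0,0,0,1],[0,0,0,0,0,0,1],[0,0,0,0,0,0,1],[0,0,0,0,0,0,1]])

```text
t: 57.35
tool_pos: [0.4417, -0.308, 0.2061]
orientation: [0.521, -0.478, 0.521, 0.478]
wrist_force: [1.0, 0.1, -0.5]
grip_width: 0.0851
```

```bash
python3 - <<'E'
from h import *
st(); im,d=snap('top','top20'); snap('side','side20')
cv2.imwrite('pics/topz20.png',cv2.resize(im[150:330,230:540],None,fx=2.5,fy=2.5,interpolation=cv2.INTER_CUBIC)[:,:,::-1])
P=cloud('top',d)
m=(P[...,0]>.33)&(P[...,0]<.65)&(P[...,1]>-.215)&(P[...,1]<0)&(P[...,2]>.047)&(P[...,2]<.066)
cs,_=cv2.findContours(m.astype(np.uint8),cv2.RETR_EXTERNAL,cv2.CHAIN_APPROX_NONE);c=max(cs,key=len)[:,0]
w=plane('top',c,.056); print(cv2.minAreaRect((w[:,:2]*1000).astype(np.float32)))
Q=P[m]; A=np.c_[Q[:,:2],np.ones(len(Q))]; print(np.linalg.lstsq(A,Q[:,2],rcond=None)[0],np.median(Q[:,2]))
for x in (.639,.5245,.409):
    m=(abs(P[...,0]-x)<.02)&(P[...,1]>.13)&(P[...,1]<.19)&(P[...,2]>.045)&(P[...,2]<.065)
    v,u=np.nonzero(m); w=plane('top',np.c_[u,v],.058); print(len(u),w.min(0),w.max(0))
E
sed -i 's#pics/top1.npz#pics/top20.npz#' m0.py; python3 m0.py | grep -E "rig|panel|pack|tray"
```

```text
t 57.35 tcp [ 0.4417 -0.308   0.2061] th 85.06 x [ 0. -0. -1.] z [ 0.086  0.996 -0.   ] F [ 1.   0.1 -0.5] w 0.0851 q [-0.76  0.03  1.78 -0.    1.33 -2.24]
((488.14501953125, -110.79991912841797), (142.61236572265625, 223.24542236328125), 85.13104248046875)
[0.00057155 0.00065725 0.05558904] 0.055773775892762556
143 [0.62585996 0.16140641 0.058     ] [0.65369537 0.18933281 0.058     ]
143 [0.51243584 0.15880891 0.058     ] [0.53741174 0.18887254 0.058     ]
167 [0.39653039 0.15616605 0.058     ] [0.42344357 0.18835576 0.058     ]
rig [524.4 218.3] [332.8 117.1] 1.3 367
panel [638.3 228.4] [56.9 14.1] 1.6 56
panel [523.6 225.1] [55.8 14. ] 1.7 56
panel [408.9 224. ] [59.  13.8] 1.7 61
pack [ 702.  -233.4] [91.8 62.6] 71.8 113
tray [498.  421.3] [125.6  82.2] 82.9 160
```

View pics/topz20.png

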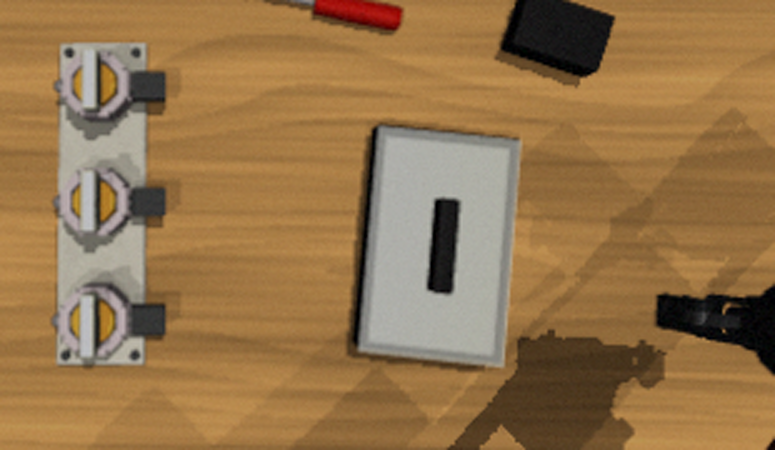

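View pics/side20.png

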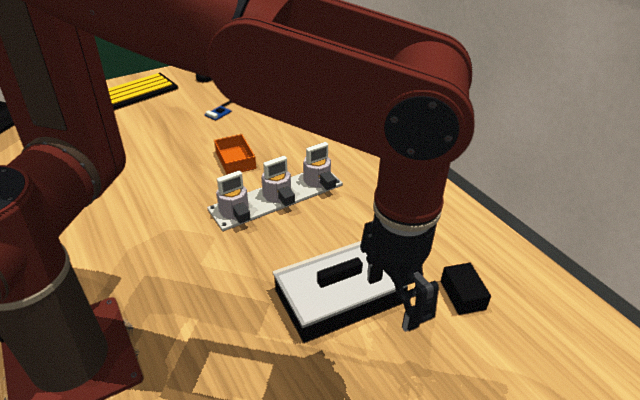

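The lid is seated and level, with its top at 55.8 mm. The three knobs are against their sockets, at (148,85), (148,202) and (148,320), and the gripper is clear.

```bash
python3 -c "
from h import *
print(ctrl.finish_job())"
```

```text
the job is handed in; nothing more can be done
None
```

I handed the job in at about 57 s of the 210 s allowed. All three sockets held an antenna, so all three pins were used and the case is empty. The hand-in gives no verdict, so the results below are my own last checks.

What I did:
- **Antennas:** turned each one in place to line up with the rig. The panels now sit about 0.3° from the rig's line.
- **Lid off:** laid it flat on the bench, 0.21 m from the case.
- **Pins:** pushed one pin through each socket from the −y side until the knob stopped against it, at 9 to 19 N of push.
- **Lid back on:** it had been knocked about 35 mm after I laid it down, so I measured it again before picking it up and putting it back on the case.

Last checks:
- **Pins:** the knob backs are at y = 161.4, 158.8 and 156.2 mm. That matches the slant of the rig, so all three are home.
- **Lid:** its top is 55.8 mm above the bench (56 expected) and level within about 0.001 rad. It is centred within about 1.5 mm of its starting place and 2 mm of the case as measured, and lined up within about 0.2°.
- **Bystanders:** the power pack and tray measured the same as at the start. The screwdriver I checked only by eye.

At socket c the camera and the tool reading disagreed by 1 to 2 mm in x. I went by the camera, and the pin went in without resistance.

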